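Free jammed ceramic rods from a flask and load the wells

TASK

Ceramic rods are jammed in the neck of the flask that is clamped mouth-down on the retort stand; one more may already lie in the catch pan. Take the rubber-bung tapper up off its hook and tap the side of the flask with it (never with the bare gripper) until every rod has dropped out, then hang the tapper back on its hook and put one rod into each well of the aluminium block, starting at well 1 and filling the wells in number order with none skipped. Leave the wash bottle, the tip box and the beaker alone.

Things in the scene. Friction and masses are not known exactly. Their poses are not given: they have to be found in the camera images.
- rod1_mid (a point): White ceramic rod with domed ends, 13 mm thick, 39.5 mm long over the domes, 17 g; all rods are alike. The point is its middle; its x axis runs along the rod. Always there.
- rod2_mid (a point): White ceramic rod with domed ends, 13 mm thick, 39.5 mm long over the domes, 17 g; all rods are alike. The point is its middle; its x axis runs along the rod. Always there.
- rod3_mid (a point): White ceramic rod with domed ends, 13 mm thick, 39.5 mm long over the domes, 17 g; all rods are alike. The point is its middle; its x axis runs along the rod. May be absent (None).
- rod4_mid (a point): White ceramic rod with domed ends, 13 mm thick, 39.5 mm long over the domes, 17 g; all rods are alike. The point is its middle; its x axis runs along the rod. May be absent (None).
- rod5_mid (a point): White ceramic rod with domed ends, 13 mm thick, 39.5 mm long over the domes, 17 g; all rods are alike. The point is its middle; its x axis runs along the rod. It has already dropped into the catch pan. May be absent (None).
- flask: Narrow-necked glass flask in a retort clamp, mouth down at 65 degrees below level. Body 76 mm across, neck 38 mm outside, 32 mm inside, 34 mm long; flask 146 mm long, its top 0.26 m high. Origin: foot of the stand's upright rod (0.37 m tall, on a plate 125 x 200 x 12 mm). z up; the mouth points towards -x of this frame, y is sideways.
- flask_neck (a point): Point on the flask's axis inside the neck, a good place to tap: the glass outside is 19 mm from it on either side (along y; axes as the flask's). Tapped sideways, flask and clamp give springily about the upright rod (7 mm either way here, against about 7 N) and swing back.
- flask_mouth (a point): Centre of the flask's mouth, from which rods drop into the catch pan. Short quick taps with the bung (0.15 to 0.35 m/s, pushing the glass 5 to 10 mm) free the rods, all at once or a few at a time, mostly after 1 to 8 taps. At the start the rods lie crosswise above the neck and stay there until the flask is knocked.
- pan: Loose steel catch pan under the mouth, 0.7 kg. Origin under the centre of its flat floor (150 mm along x, 180 mm along y, 3 mm thick). Rims rise to 10 mm over the bench at the -x end, 7 mm at both y sides. From the +x end of the floor a back with 20 mm side walls slopes up at 33 degrees for 150 mm; rods slide down it onto the floor.
- tapper: Tapper: black T-bar 14 mm thick (x), 80 mm long (y), 20 mm high (z), with a 9 mm steel rod from its centre down to a rubber bung; about 0.12 kg. Origin at the T-bar's centre. It hangs upright by the T-bar across the hook's two prongs; the middle 50 mm of the bar, between the prongs, are free to be gripped across the 14 mm.
- tapper_bung (a point): Centre of the tapper's rubber bung, 29 mm across and 28 mm high, 155 mm below the T-bar's centre.
- hook_seat (a point): Where the T-bar's centre sits on the hook, a fixed stand with two level prongs 8 mm thick and 60 mm apart (y) that run from an upright 66 mm behind (+x) towards -x. The T-bar lies across them, along y, its centre 14 mm above their axes. From 18 to 28 mm in front of the seat the prong ends turn up by 12 mm: lift the bar to clear them. z up.
- block: Loose aluminium block, 320 mm (x) by 75 mm (y) by 50 mm high, 1.6 kg, with five round wells in a row along x, 62 mm apart, 41 mm across and 42 mm deep. Engraved dots on the +y margin number the wells 1 to 5. Origin under its centre.
- well1 (a point): Well 1 (one dot), at the -x end of the block, nearest the robot. The point is on the well's axis 14 mm above its floor, 28 mm below the block's top face.
- well2 (a point): Well 2 (2 dots), likewise.
- well3 (a point): Well 3 (3 dots), likewise.
- well4 (a point): Well 4 (4 dots), likewise.
- well5 (a point): Well 5 (5 dots), likewise.
- wash_bottle: Bystander: white wash bottle, 66 mm across, 170 mm tall; origin under its centre. Leave it alone.
- tip_box: Bystander: blue box with a clear lid, 125 by 85 by 74 mm; origin under its centre. Leave it alone.
- beaker: Bystander: small glass beaker, 60 mm across, 75 mm tall; origin under its centre. Leave it alone.
Things that resemble listed ones, but are neither listed nor needed, are in the scene too. What is meant by the tapper is not orange, and is the larger of those in its own colour.

How it is judged:
On the way, in this order (a step that is already met when the one before it is completed fails the run):
1. the tapper has been lifted off its hook (distance between tapper and hook_seat above 0.08 m), for 0.2 s.
2. the flask has been tapped with the tapper while rods were in it (contact force between tapper and flask above 0.5 N).
3. every rod has dropped out of the flask (height (world z) of each of rod1_mid, rod2_mid, rod3_mid, rod4_mid, rod5_mid below 0.085 m), for 0.2 s.
At the end, for the whole second after the job is handed in: every rod lies or stands inside a well (its middle within 19 mm of the well's point), no two in the same well (middles over 31 mm apart); the tapper hangs still and upright on its hook (T-bar centre within 45 mm of the hook's seat point) ((distance between rod1_mid and well1 below 0.019 m or distance between rod1_mid and well2 below 0.019 m or distance between rod1_mid and well3 below 0.019 m or distance between rod1_mid and well4 below 0.019 m or distance between rod1_mid and well5 below 0.019 m) and (distance between rod2_mid and well1 below 0.019 m or distance between rod2_mid and well2 below 0.019 m or distance between rod2_mid and well3 below 0.019 m or distance between rod2_mid and well4 below 0.019 m or distance between rod2_mid and well5 below 0.019 m) and (distance between rod3_mid and well1 below 0.019 m or distance between rod3_mid and well2 below 0.019 m or distance between rod3_mid and well3 below 0.019 m or distance between rod3_mid and well4 below 0.019 m or distance between rod3_mid and well5 below 0.019 m) and (distance between rod4_mid and well1 below 0.019 m or distance between rod4_mid and well2 below 0.019 m or distance between rod4_mid and well3 below 0.019 m or distance between rod4_mid and well4 below 0.019 m or distance between rod4_mid and well5 below 0.019 m) and (distance between rod5_mid and well1 below 0.019 m or distance between rod5_mid and well2 below 0.019 m or distance between rod5_mid and well3 below 0.019 m or distance between rod5_mid and well4 below 0.019 m or distance between rod5_mid and well5 below 0.019 m) and horizontal distance between each of rod2_mid, rod3_mid, rod4_mid, rod5_mid and rod1_mid above 0.031 m and horizontal distance between each of rod3_mid, rod4_mid, rod5_mid and rod2_mid above 0.031 m and horizontal distance between each of rod4_mid, rod5_mid and rod3_mid above 0.031 m and horizontal distance between rod5_mid and rod4_mid above 0.031 m and distance between tapper and hook_seat below 0.045 m and angle between tapper's own z axis and vertical below 0.25 rad and linear speed of tapper below 0.05 m/s); the robot touches nothing.
It fails at once if a rod is put into a well while a lower-numbered well next to it is still empty ((distance between any of rod1_mid, rod2_mid, rod3_mid, rod4_mid, rod5_mid and well2 below 0.019 m and not (distance between any of rod1_mid, rod2_mid, rod3_mid, rod4_mid, rod5_mid and well1 below 0.019 m)) or (distance between any of rod1_mid, rod2_mid, rod3_mid, rod4_mid, rod5_mid and well3 below 0.019 m and not (distance between any of rod1_mid, rod2_mid, rod3_mid, rod4_mid, rod5_mid and well2 below 0.019 m)) or (distance between any of rod1_mid, rod2_mid, rod3_mid, rod4_mid, rod5_mid and well4 below 0.019 m and not (distance between any of rod1_mid, rod2_mid, rod3_mid, rod4_mid, rod5_mid and well3 below 0.019 m)) or (distance between any of rod1_mid, rod2_mid, rod3_mid, rod4_mid, rod5_mid and well5 below 0.019 m and not (distance between any of rod1_mid, rod2_mid, rod3_mid, rod4_mid, rod5_mid and well4 below 0.019 m))).
It fails at once if the flask is touched with the bare gripper (contact force between the fingers and flask above 2 N).
It fails at once if the wash bottle, the tip box or the beaker is pushed more than 30 mm aside (distance of any of wash_bottle, tip_box, beaker from where it was at the start of the episode above 0.03 m).
Of rod3, rod4, rod5 only 1 to 3 are there at a start; the rules pass over those that are not, and their reading is None.
At some moment in a run one of pan, block may be knocked a few centimetres aside while the robot is not near it.
It also fails if it takes over 210 s, if anything falls off the work surface, if the arm or the gripper's body presses on something with over 40 N, if the wrist force passes 120 N, or if a joint passes its speed limit or range.

ROBOT

A 6-joint arm with a two-finger parallel gripper is mounted at the origin on the work surface. World frame = base frame: x ahead of the robot, y to its left, z up, the work surface at z = 0. Lengths are in m, angles in rad, forces in N, time in s.
With the tool pointing down it reaches from about 0.25 to 0.775 m from the base axis. Payload 8.9 kg.
Tool frame: the origin (TCP) lies midway between the tips of the shut fingers; the grasp point (between the pads) lies robot.pinch_z behind it (robot.pinch_z is the distance from the TCP to the grasp point, in m); z points along the fingers, y is the direction in which the jaws open and shut (so a half turn about z gives the same grasp; the last joint's range is limited). The gripper opens to 85 mm and grips with 20 to 120 N. Pads are 22 mm wide; open, the fingers measure 114 mm over their backs; the gripper's body (76 mm by 85 mm) begins 54 mm behind the grasp point. The pads swing forward as they close: fully open they stand 13 mm farther back than shut.
Start: joints at [-1.377, 0.291, -0.153, 1.127, 0, 1.431], TCP at [0.172, -0.496, 0.231] pointing down, gripper open.
Joint ranges: [-2.52, 2.52], [-0.91, 1.74], [-1.3, 1.37], [-1.96, 2.02], [-1.52, 1.47], [-3.14, 3.14]. Speed limits (rad/s): [2.22, 2.22, 2.79, 3.14, 3.14, 3.14].

INTERFACE

Orientations are given as a unit quaternion [x, y, z, w].
In Python, from rig import robot gives the robot as it stands. The module is installed in compiled form; this text tells all that it offers.
- The arm moves only by the tool arm_command, never from a script. Its argument "moves" is a list of rows, each a list of 5 numbers: the shift along the tool's x, y, z in cm, then the turn about the tool's z in rad, then the closure in counts, from 0 (fully open) to 255 (shut). A call has 1 to 20 rows; each row is the pose to reach, as a shift and turn from the pose commanded when the call began, along the tool's axes at that moment; what a row does not reach only later rows make up. A row lasts 1/8 s, in which the tool goes at most 62.5 mm and 10.7 degrees, less where a joint would pass 70% of its speed; a pose out of reach is approached as far as the arm can. A call with a gripper value outside its range is refused whole. The fingers move at their own pace and stop on an object; "grip_force" is the grip in N (left out, the last holds). Time passes only in rows, so rows that repeat a pose let the fingers close. It gives the time, the measured TCP pose, the force and the opening at its end, in the units of the state.
- robot.state(): the state, without advancing time (a new reading comes with each control period).
- robot.snapshot(name): name is "side" or "top"; returns a dict with "color" (420x560x3 uint8, red, green, blue), "z_map" (420x560 float32, m along the optical axis (not along the pixel's ray), 0 where there is no reading), "K" (3x3 intrinsics, pixels), "R" (3x3) and "t" (3): a world point X has camera coordinates R X + t. Camera axes: x right, y down, z forward; pixel columns grow to the right and rows downward; lengths in m; the calibration is good to about 2 mm. A picture is of the moment at which its call begins.
- robot.close_job(): hands the job in, once; it reports no verdict.
The state is a dict: "clock": time; "q": joint angles; "qvel": joint speeds; "joint_torque": joint torques, N m; "tcp_pos": TCP position; "orientation": TCP orientation; "ft_force": force on the tool from outside, world axes, zero at the start; "ft_torque": the same for the moment, N m; "width": opening from 0.0 (shut) to 1.0 (fully open).
Only numpy, scipy, OpenCV 4.12 (cv2) and the standard library are available. Lean on these libraries where they do the work, as an engineer would, in place of code of your own. Each camera call takes 0.05 s, during which the arm holds its last target.

## Working session

There is one attempt and no reset: what is moved stays moved. The work goes in short steps, Python scripts to look and compute and a tool call to move; the robot and the scene stay as the last step left them, time stands still between calls to the robot, and variables do not carry over. Pictures are saved under pics/ and viewed, and the job is handed in when it is done.

Besides the shell and the picture viewer there is one more tool, called as a command line: name --pt "numbers of a row" for each row, then --argument value for the rest. arm_command: Moves the arm, as the interface text tells. Its arguments: {"type":"object","properties":{"moves":{"type":"array","items":{"type":"array","items":{"type":"number"}}},"grip_force":{"type":"number"}},"required":["moves"]}

```bash
mkdir -p pics
cat > h.py <<'E'
import numpy as np, cv2
from rig import robot
def snap(n):
    s=robot.snapshot(n); return s
def save(s,f,crop=None,scale=1):
    im=cv2.cvtColor(s["color"],cv2.COLOR_RGB2BGR)
    if crop: r0,r1,c0,c1=crop; im=im[r0:r1,c0:c1]
    if scale!=1: im=cv2.resize(im,None,fx=scale,fy=scale,interpolation=cv2.INTER_CUBIC)
    cv2.imwrite("pics/"+f,im)
def world(s,u,v,z=None):
    "from depth"
    z=s["z_map"][int(v),int(u)] if z is None else z
    return s["R"].T@(np.linalg.inv(s["K"])@np.array([u,v,1.])*z-s["t"])
def plane(s,u,v,h):
    d=s["R"].T@np.linalg.inv(s["K"])@np.array([u,v,1.]); c=-s["R"].T@s["t"]
    return c+d*(h-c[2])/d[2]
def wmap(s):
    H,W=s["z_map"].shape; u,v=np.meshgrid(np.arange(W),np.arange(H))
    p=np.stack([u,v,np.ones_like(u)],-1)@np.linalg.inv(s["K"]).T*s["z_map"][...,None]
    return (p-s["t"])@s["R"]
def proj(s,X):
    c=s["R"]@np.array(X)+s["t"]; p=s["K"]@c; return p[:2]/p[2]
E
python3 - <<'E'
from h import *
st=robot.state(); print(st, robot.pinch_z)
for n in("side","top"):
    s=snap(n); save(s,n+"0.png"); np.savez(n+"0.npz",**s); print(n,s["K"],-s["R"].T@s["t"],s["R"])
E
```

```text
{'clock': 0.0, 'q': array([-1.37731386e+00,  2.91312148e-01, -1.54113720e-01,  1.12668069e+00,
        1.36327561e-05,  1.43150594e+00]), 'qvel': array([ 0.00052416, -0.00015459, -0.00056993, -0.00012478, -0.00025883,
        0.00180181]), 'joint_torque': array([ 1.92871153e-04, -5.37134421e+01,  3.31376517e+01,  1.56277005e-02,
       -2.93142875e-04, -7.61845115e-06]), 'tcp_pos': array([ 0.17142919, -0.49577295,  0.23072044]), 'orientation': array([ 9.86189473e-01,  1.65619729e-01, -1.09349527e-05, -6.55058332e-04]), 'ft_force': array([-0.38267558, -0.14400568, -0.7605804 ]), 'ft_torque': array([ 0.04881152,  0.02727085, -0.00631984]), 'width': 0.9989560242891714} 0.0187
side [[406.18099827   0.         275.07422747]
 [  0.         406.18099827 212.07297325]
 [  0.           0.           1.        ]] [ 0.18595957 -0.99861055  0.80521491] [[ 0.91577286 -0.40160443 -0.00859901]
 [-0.21806525 -0.47904536 -0.85027236]
 [ 0.33735383  0.7805315  -0.52627271]]
top [[472.10211423   0.         280.47381289]
 [  0.         472.10211423 209.12675449]
 [  0.           0.           1.        ]] [ 0.42569242 -0.05973042  1.71369249] [[-0.0075051  -0.99991393 -0.01076144]
 [-0.99515869  0.00852316 -0.09791091]
 [ 0.0979942   0.00997451 -0.995137  ]]
```

View pics/side0.png

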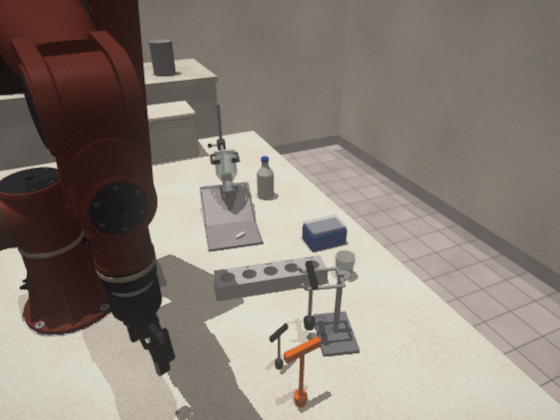

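View pics/top0.png

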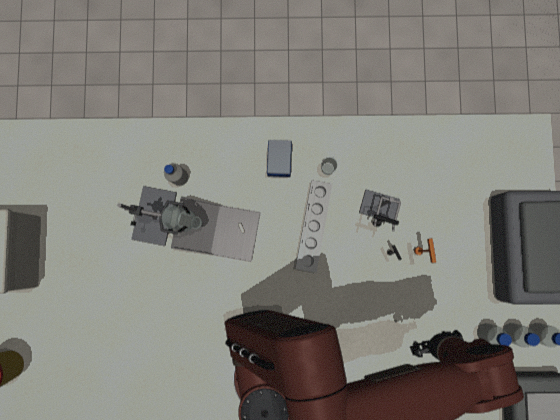

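The side view shows a large black tapper on the hook at about (312,275), a small black decoy at (280,335) and an orange one at (302,350). In the top view these are at (382,212), (392,250) and (430,250). The flask is at (180,217) top, and one rod lies in the pan at (241,228). I choose the large black one and will check it in a close crop.

Run:
```python
from h import *
t=dict(np.load("top0.npz"));s=dict(np.load("side0.npz"))
save(t,"t_hook.png",(170,270,340,450),7); save(s,"s_hook.png",(250,410,250,370),5)
save(t,"t_fl.png",(170,270,110,270),5)
W=wmap(t)
np.set_printoptions(precision=3,suppress=True)
for z0,z1 in((0.17,0.2),(0.2,0.23),(0.15,.17)):
    m=(W[...,2]>z0)&(W[...,2]<z1); m[:, :340]=0; m[:170]=0; m[270:]=0; m[:,450:]=0
    v,u=np.where(m); print(z0,len(u))
    if len(u): print(W[m].min(0),W[m].max(0),W[m].mean(0))
print(W[100:300:20,340:460:1000,2])
```

```text
0.17 281
[ 0.401 -0.543  0.17 ] [ 0.612 -0.344  0.2  ] [ 0.518 -0.449  0.185]
0.2 141
[ 0.501 -0.419  0.2  ] [ 0.607 -0.342  0.22 ] [ 0.541 -0.381  0.21 ]
0.15 29
[ 0.408 -0.544  0.15 ] [ 0.604 -0.376  0.17 ] [ 0.472 -0.495  0.163]
[[-0.757]
 [-0.004]
 [-0.003]
 [ 0.   ]
 [ 0.001]
 [ 0.002]
 [ 0.   ]
 [ 0.   ]
 [-0.001]
 [ 0.001]]
```

View pics/t_hook.png

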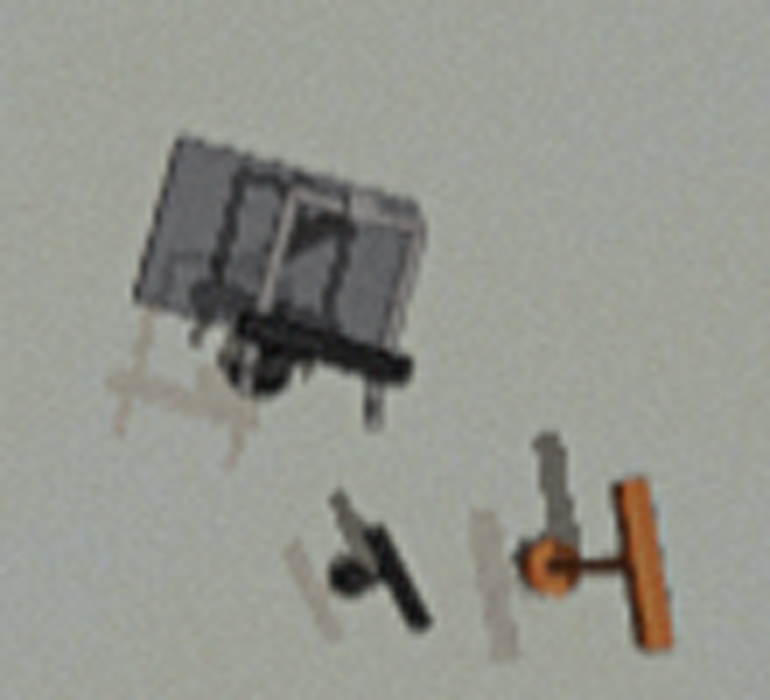

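View pics/s_hook.png

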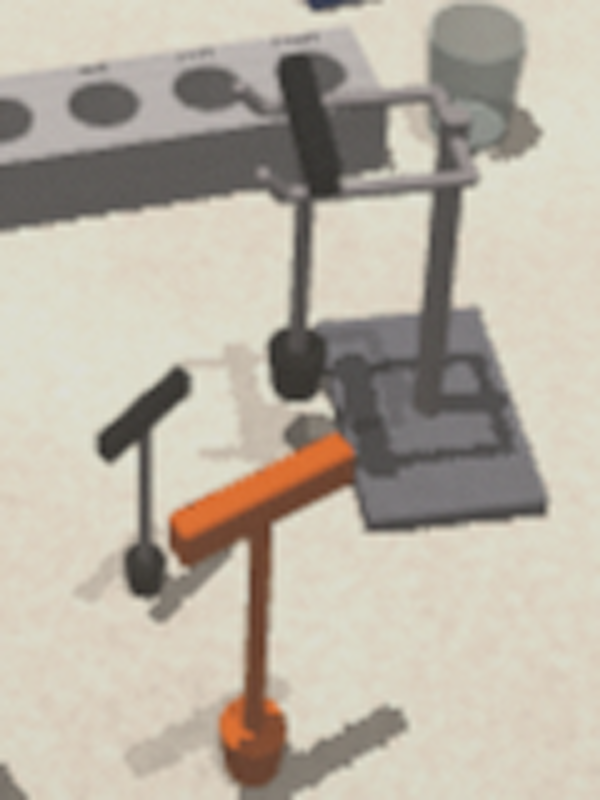

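View pics/t_fl.png

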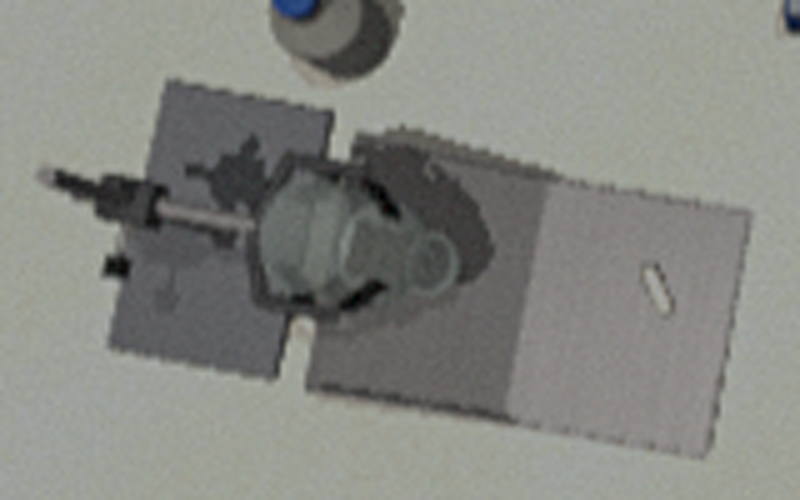

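The crops confirm the choice: the large black T-bar lies across the two prongs at about top (382,221). The small black one and the orange one are free-standing decoys. Next I measure the T-bar, hook, flask, pan, block and rod.

Run:
```python
from h import *
np.set_printoptions(precision=3,suppress=True)
t=dict(np.load("top0.npz"));s=dict(np.load("side0.npz"))
def big(m):
    n,l,st,c=cv2.connectedComponentsWithStats(m.astype(np.uint8)); k=1+st[1:,4].argmax(); return l==k
for n,d,roi in(("top",t,(205,232,365,402)),("side",s,(258,292,300,320))):
    c=d["color"].astype(int); m=np.zeros(c.shape[:2],bool); r0,r1,c0,c1=roi
    m[r0:r1,c0:c1]=c[r0:r1,c0:c1].max(-1)<62
    W=wmap(d); m&=(W[...,2]>0.16)
    m=big(m); v,u=np.where(m)
    print(n,len(u),W[m].mean(0),np.median(W[m][:,2]),W[m].min(0),W[m].max(0))
    r=cv2.minAreaRect(np.stack([u,v],1).astype(np.float32)); print(r, "u,v mean",u.mean(),v.mean())
    P=[plane(d,*p,np.median(W[m][:,2])) for p in cv2.boxPoints(r)]; print(np.array(P))
    if n=="top":
        xy=np.array([plane(d,a,b,np.median(W[m][:,2]))[:2] for a,b in zip(u,v)])
        r=cv2.minAreaRect(xy.astype(np.float32)*1000); print("top world rect",r)
```

```text
top 110 [ 0.539 -0.377  0.211] 0.21227060148846882 [ 0.524 -0.417  0.167] [ 0.558 -0.342  0.22 ]
((385.6756591796875, 219.55404663085938), (24.99730110168457, 4.925938129425049), 17.10272979736328) u,v mean 384.94545454545454 219.04545454545453
[[ 0.542 -0.339  0.212]
 [ 0.557 -0.344  0.212]
 [ 0.533 -0.419  0.212]
 [ 0.518 -0.414  0.212]]
top world rect ((537.3428955078125, -379.122802734375), (78.93521881103516, 15.802852630615234), 72.22249603271484)
side 166 [ 0.532 -0.396  0.213] 0.21161179377791706 [ 0.186 -0.999  0.197] [ 0.553 -0.348  0.805]
((311.33953857421875, 274.8223571777344), (27.888492584228516, 6.209338188171387), 74.47589111328125) u,v mean 311.3433734939759 274.855421686747
[[ 0.54  -0.348  0.212]
 [ 0.556 -0.349  0.212]
 [ 0.527 -0.436  0.212]
 [ 0.513 -0.435  0.212]]
```

```bash
cat >> h.py <<'E'
def tri(s1,p1,s2,p2):
    A=[];b=[]
    for s,p in((s1,p1),(s2,p2)):
        d=s["R"].T@np.linalg.inv(s["K"])@np.array([*p,1.]); d/=np.linalg.norm(d); c=-s["R"].T@s["t"]
        P=np.eye(3)-np.outer(d,d); A.append(P); b.append(P@c)
    x=np.linalg.lstsq(np.vstack(A),np.hstack(b),rcond=None)[0]
    return x, [np.linalg.norm(A[i]@x-b[i]) for i in(0,1)]
E
python3 - <<'E'
from h import *
np.set_printoptions(precision=3,suppress=True)
t=dict(np.load("top0.npz"));s=dict(np.load("side0.npz"))
save(s,"s_fl.png",(100,260,190,290),5)
print("tbar tri",tri(t,(385.3,219.3),s,(311.3,274.8)))
for z in(.197,.203,.207):print(proj(s,[.537,-.379,z]))
W=wmap(t)
pl=[plane(t,110+a/5,170+b/5,.012) for a,b in((165,78),(333,110),(280,380),(108,348))];print("plate",np.array(pl))
pan=[plane(t,110+a/5,170+b/5,h) for a,b,h in((555,178,.007),(750,210,.01),(708,458,.01),(510,415,.007))];print("pan",np.array(pan))
for a,b in((434,262),(45,175),(657,290)): print(W[170+b//5,110+a//5], plane(t,110+a/5,170+b/5,.115))
print("rod",plane(t,110+657/5,170+290/5,.009))
m=(W[...,2]>.035)&(W[...,2]<.065);m[:170]=0;m[275:]=0;m[:,:285]=0;m[:,335:]=0
xy=W[m][:,:2].astype(np.float32);print("block",cv2.minAreaRect(xy*1000),np.median(W[m][:,2]))
E
```

```text
tbar tri (array([ 0.54 , -0.381,  0.199]), [np.float64(0.0007923129925511268), np.float64(0.0007923129925498887)])
[309.372 275.404]
[309.467 273.366]
[309.531 272.   ]
plate [[0.684 0.459 0.012]
 [0.659 0.335 0.012]
 [0.463 0.371 0.012]
 [0.487 0.496 0.012]]
pan [[0.609 0.174 0.007]
 [0.584 0.032 0.01 ]
 [0.405 0.062 0.01 ]
 [0.437 0.205 0.007]]
[0.54  0.239 0.14 ] [0.54  0.241 0.115]
[0.574 0.417 0.372] [0.602 0.508 0.115]
[0.526 0.1   0.013] [0.52  0.089 0.115]
rod [0.526 0.099 0.009]
block ((562.4896850585938, -120.14401245117188), (170.66021728515625, 371.0616455078125), 80.01874542236328) 0.048886355348530953
```

View pics/s_fl.png

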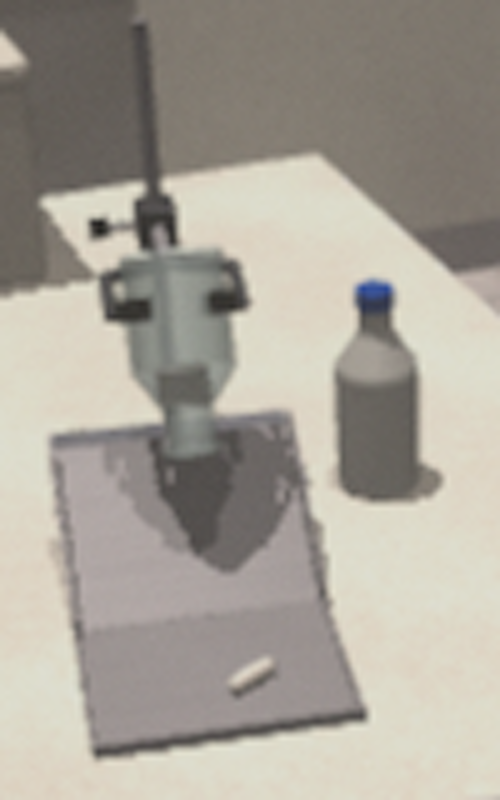

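Run:
```python
from h import *
np.set_printoptions(precision=3,suppress=True)
t=dict(np.load("top0.npz"));s=dict(np.load("side0.npz"))
m,e=tri(t,(110+434/5,170+262/5),s,(228,189));print(m,e)
c,sn=np.cos(np.radians(65)),np.sin(np.radians(65))
up=np.array([.19*c,.98*c,sn])
for d in(.0,.02,.034,.146): print(d,m+up*d,proj(t,m+up*d),(proj(s,m+up*d)-[190,100])*5)
Ws=wmap(s)
# depth columns along flask axis in side view
for v in range(152,192,3): print(v,Ws[v,228])
# dims across neck in side: row 186
for v in (182,186):
    for u in range(218,240): print(u,Ws[v,u].round(3),end=' ')
    print()
W=wmap(t)
for u in range(160,206,3):print(u,W[222,u],W[218,u])
```

```text
[0.54  0.242 0.113] [np.float64(0.0003705352955818192), np.float64(0.0003705352955827675)]
0.0 [0.54  0.242 0.113] [196.771 222.505] [190.519 444.951]
0.02 [0.542 0.25  0.131] [193.312 221.674] [187.29  417.104]
0.034 [0.543 0.256 0.143] [190.845 221.081] [185.023 397.553]
0.146 [0.552 0.302 0.245] [169.608 215.979] [166.684 239.405]
152 [0.555 0.26  0.245]
155 [0.554 0.258 0.235]
158 [0.553 0.256 0.225]
161 [0.549 0.249 0.217]
164 [0.547 0.242 0.209]
167 [0.546 0.243 0.197]
170 [0.544 0.238 0.188]
173 [0.542 0.234 0.179]
176 [0.542 0.237 0.166]
179 [0.541 0.236 0.155]
182 [0.541 0.239 0.142]
185 [0.538 0.232 0.134]
188 [0.537 0.23  0.123]
191 [0.533 0.219 0.117]
218 [ 0.581  0.533 -0.006] 219 [0.581 0.517 0.001] 220 [ 0.588  0.529 -0.006] 221 [ 0.592  0.526 -0.005] 222 [ 0.595  0.521 -0.004] 223 [0.525 0.248 0.141] 224 [0.528 0.244 0.142] 225 [0.531 0.244 0.141] 226 [0.534 0.239 0.143] 227 [0.538 0.241 0.142] 228 [0.541 0.239 0.142] 229 [0.544 0.238 0.141] 230 [0.548 0.238 0.141] 231 [0.552 0.239 0.14 ] 232 [0.555 0.237 0.14 ] 233 [ 0.64   0.507 -0.007] 234 [ 0.641  0.495 -0.001] 23
[... 663 characters left out ...]
 [0.535 0.338 0.222] [0.548 0.339 0.221]
163 [0.534 0.327 0.228] [0.547 0.328 0.226]
166 [0.534 0.317 0.231] [0.546 0.316 0.233]
169 [0.533 0.305 0.239] [0.546 0.307 0.234]
172 [0.533 0.294 0.246] [0.545 0.295 0.244]
175 [0.533 0.285 0.245] [0.545 0.284 0.248]
178 [0.532 0.273 0.258] [0.545 0.275 0.25 ]
181 [0.533 0.267 0.242] [0.545 0.266 0.248]
184 [0.533 0.259 0.234] [0.546 0.259 0.235]
187 [0.535 0.254 0.212] [0.547 0.252 0.222]
190 [0.536 0.247 0.201] [0.548 0.247 0.204]
193 [0.537 0.24  0.185] [0.55  0.241 0.184]
196 [0.54  0.239 0.14 ] [0.554 0.241 0.13 ]
199 [0.54  0.23  0.132] [0.555 0.233 0.122]
202 [0.547 0.238 0.034] [0.561 0.236 0.044]
205 [0.548 0.229 0.02 ] [0.562 0.228 0.03 ]
```

```bash
cat >> h.py <<'E'
def go(target,yaw_y=None,pinch=False,cur=None):
    """print shift (cm, tool axes) and turn for TCP target; yaw_y = world angle (deg) of the tool y axis"""
    from scipy.spatial.transform import Rotation as Ro
    st=robot.state(); Rm=Ro.from_quat(st["orientation"]).as_matrix()
    target=np.array(target,float)
    if pinch: target[2]-=robot.pinch_z
    d=Rm.T@(target-st["tcp_pos"])*100
    turn=0
    if yaw_y is not None:
        a=np.degrees(np.arctan2(Rm[1,1],Rm[0,1])); dd=(yaw_y-a+90)%180-90; turn=-np.radians(dd)
    print("t",round(st["clock"],2),"tcp",st["tcp_pos"].round(4),"w",round(st["width"],3),"f",st["ft_force"].round(1),"q1,q6",st["q"][[0,5]].round(2),"-> shift",d.round(2),"turn",round(float(turn),3))
E
python3 - <<'E'
from h import *
go([.538,-.380,.30],-17.8);go([.538,-.380,.203],-17.8,True)
E
```

```text
t 0.1 tcp [ 0.1714 -0.4958  0.2308] w 1.003 f [0.2 1.1 0. ] q1,q6 [-1.38  1.43] -> shift [38.43  1.02 -6.91] turn -0.927
t 0.1 tcp [ 0.1714 -0.4958  0.2308] w 1.003 f [0.2 1.1 0. ] q1,q6 [-1.38  1.43] -> shift [38.43  1.03  4.66] turn -0.927
```

arm_command --pt "0 0 -6 0 100" --pt "4 0 -7 -0.1 130" --pt "9 0.2 -7 -0.24 150" --pt "14 0.4 -7 -0.4 160" --pt "19 0.5 -7 -0.55 160" --pt "24 0.7 -7 -0.7 160" --pt "30 0.8 -7 -0.85 160" --pt "35 1 -7 -0.927 160" --pt "38.4 1 -7 -0.927 160" --pt "38.4 1 -7 -0.927 160" --pt "38.4 1 -7 -0.927 160" --grip_force 40

```text
clock: 1.48
tcp_pos: [0.5372, -0.3803, 0.3009]
orientation: [0.808, 0.589, -0.0, -0.0]
ft_force: [-0.3, -0.9, -0.1]
width: 0.371
```

Run:
```python
from h import *
go([.538,-.380,.203],-17.8,True)
t=snap("top");s=snap("side");save(t,"t1.png",(150,290,320,460),5);save(s,"s1.png",(160,410,220,400),3)
```

```text
t 1.48 tcp [ 0.5372 -0.3803  0.3009] w 0.371 f [-0.3 -0.9 -0.1] q1,q6 [-0.73  1.15] -> shift [ 0.05  0.08 11.66] turn -0.0
```

View pics/s1.png

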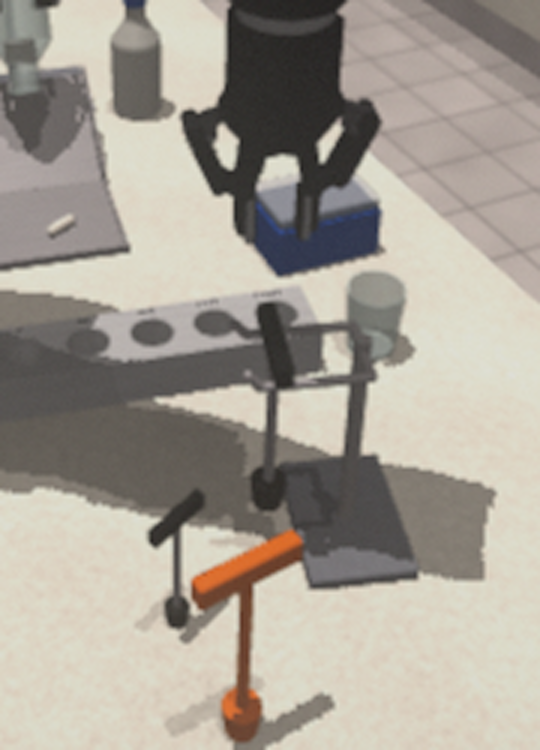

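The gripper is above the large black T-bar (crop (275,340)) and the jaws straddle it. I descend and grip.

arm_command --pt "0 0 4 0 160" --pt "0 0 8 0 160" --pt "0 0.1 10.5 0 160" --pt "0 0.1 11.6 0 160" --pt "0 0.1 11.6 0 160" --pt "0 0.1 11.6 0 255" --pt "0 0.1 11.6 0 255" --pt "0 0.1 11.6 0 255" --pt "0 0.1 11.6 0 255" --grip_force 80

```text
clock: 2.7
tcp_pos: [0.5393, -0.3813, 0.1869]
orientation: [0.808, 0.589, 0.0, 0.001]
ft_force: [-1.8, 0.1, 5.3]
width: 0.148
```

Run:
```python
from h import *
go([.538,-.380,.203],-17.8,True)
t=snap("top");s=snap("side");save(s,"s2.png",(230,350,260,380),5)
```

```text
t 2.7 tcp [ 0.5393 -0.3813  0.1869] w 0.148 f [-1.8  0.1  5.3] q1,q6 [-0.73  1.16] -> shift [ 0.08 -0.16  0.26] turn -0.0
```

View pics/s2.png

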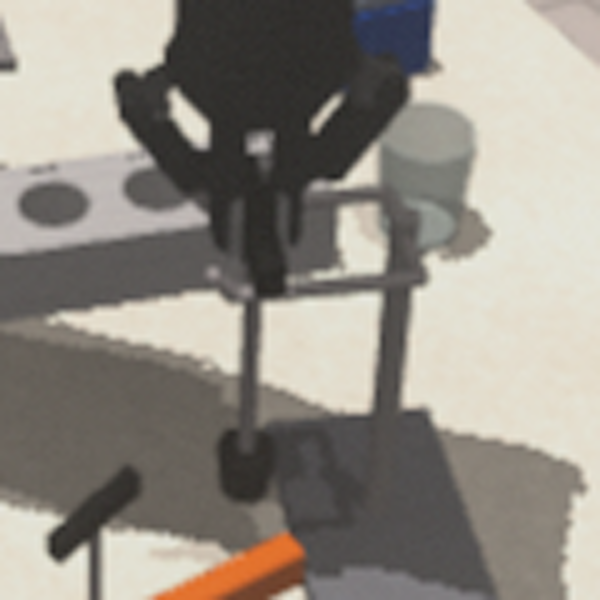

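arm_command --pt "0 0 -1 0 255" --pt "0 0 -3 0 255" --pt "0 0 -6 0 255" --pt "0 0 -10 0 255" --pt "0 0 -14 0 255" --pt "0 0 -17 0 255" --pt "0 0 -17 0 255"

```text
clock: 3.68
tcp_pos: [0.5393, -0.3809, 0.358]
orientation: [0.808, 0.589, 0.001, 0.002]
ft_force: [0.5, -0.1, -1.6]
width: 0.147
```

Run:
```python
from h import *
st=robot.state();print(st['ft_torque'].round(2))
go([.538,-.380,.203],-17.8,True)
s=snap("side");save(s,"s3.png",(80,370,180,400),2.7)
t=snap("top");save(t,"t3.png",(120,320,60,460),2)
```

```text
[ 0.03  0.04 -0.08]
t 3.67 tcp [ 0.5393 -0.3809  0.358 ] w 0.147 f [ 0.5 -0.1 -1.6] q1,q6 [-0.73  1.16] -> shift [ 0.08 -0.23 17.37] turn -0.0
```

View pics/s3.png

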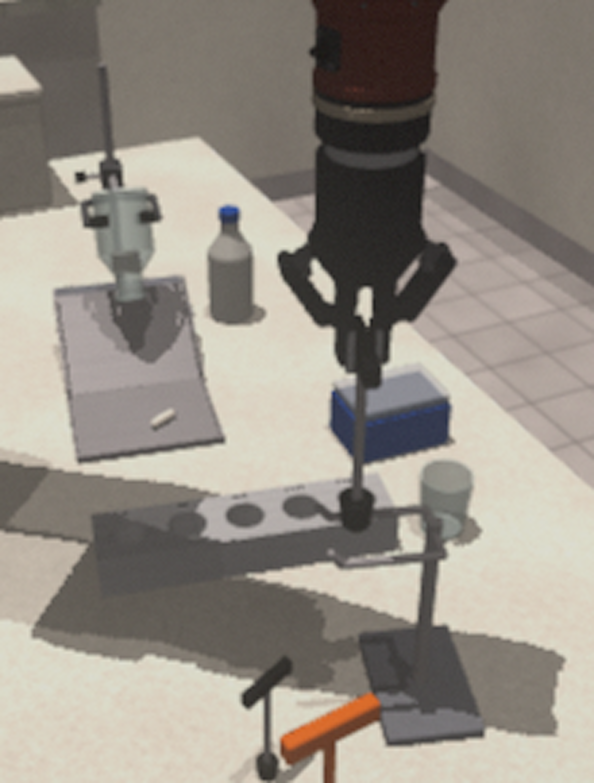

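View pics/t3.png

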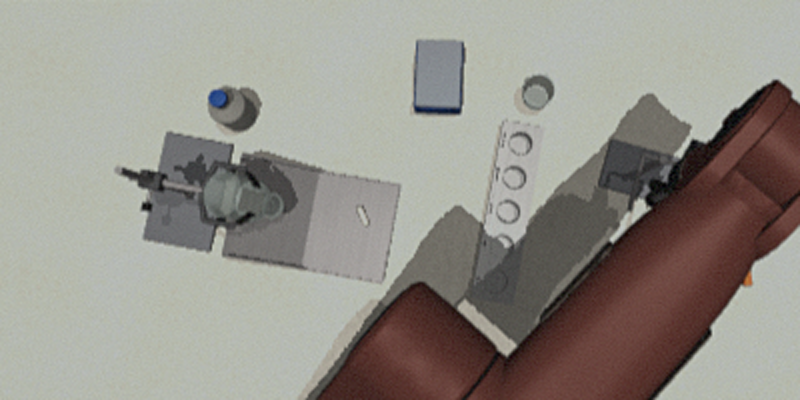

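Run:
```python
from h import *
np.set_printoptions(precision=3,suppress=True)
t=snap("top");W=wmap(t)
m=(W[...,2]>.15)&(W[...,1]>.2)&(W[...,1]<.34)&(W[...,0]<.515)&(W[...,0]>.44)
v,u=np.where(m)
for a,b in list(zip(u,v))[::2]: print(a,b,W[b,a])
go([.455,.257,.358],None); go([.484,.252,.267]); go([.517,.2455,.267])
```

```text
168 228 [0.515 0.309 0.234]
170 228 [0.514 0.301 0.243]
172 228 [0.514 0.295 0.24 ]
174 228 [0.514 0.289 0.241]
176 228 [0.515 0.284 0.232]
183 228 [0.515 0.264 0.226]
161 229 [0.513 0.335 0.222]
163 229 [0.513 0.33  0.216]
169 229 [0.513 0.313 0.205]
171 229 [0.512 0.303 0.22 ]
173 229 [0.512 0.296 0.223]
175 229 [0.512 0.29  0.223]
177 229 [0.512 0.285 0.217]
179 229 [0.512 0.278 0.218]
181 229 [0.512 0.271 0.223]
183 229 [0.512 0.266 0.218]
185 229 [0.512 0.26  0.213]
187 229 [0.514 0.258 0.193]
189 229 [0.514 0.254 0.179]
191 229 [0.514 0.248 0.177]
161 230 [0.51  0.337 0.213]
163 230 [0.51  0.33  0.213]
165 230 [0.509 0.322 0.219]
167 230 [0.51  0.318 0.212]
169 230 [0.51  0.311 0.213]
171 230 [0.511 0.31  0.194]
173 230 [0.511 0.304 0.19 ]
177 230 [0.51  0.288 0.203]
179 230 [0.509 0.278 0.218]
181 230 [0.509 0.271 0.223]
183 230 [0.51  0.267 0.209]
185 230 [0.511 0.266 0.185]
187 230 [0.511 0.259 0.188]
189 230 [0.511 0.255 0.176]
161 231 [0.506 0.336 0.217]
163 231 [0.506 0.328 0.222]
165 231 [0.506 0.323 0.218]
167 231 [0.506 0.317 0.215]
169 231 [0.506 0.311 0.212]
171 231 
[... 329 characters left out ...]
72 232 [0.504 0.303 0.205]
174 232 [0.503 0.296 0.212]
176 232 [0.503 0.29  0.209]
178 232 [0.503 0.283 0.212]
180 232 [0.503 0.278 0.204]
169 233 [0.5   0.313 0.205]
171 233 [0.5   0.307 0.205]
173 233 [0.5   0.299 0.211]
175 233 [0.5   0.293 0.209]
177 233 [0.5   0.287 0.206]
175 234 [0.497 0.293 0.208]
177 234 [0.497 0.288 0.204]
t 3.83 tcp [ 0.538 -0.38   0.354] w 0.149 f [ 0.4 -0.4 -2. ] q1,q6 [-0.73  1.16] -> shift [ 58.11 -27.44  -0.3 ] turn 0.0
t 3.83 tcp [ 0.538 -0.38   0.354] w 0.149 f [ 0.4 -0.4 -2. ] q1,q6 [-0.73  1.16] -> shift [ 58.51 -24.51   8.8 ] turn 0.0
t 3.83 tcp [ 0.538 -0.38   0.354] w 0.149 f [ 0.4 -0.4 -2. ] q1,q6 [-0.73  1.16] -> shift [ 58.91 -21.17   8.79] turn 0.0
```

arm_command --pt "5 -2.4 0 0 255" --pt "11 -5.2 0 0 255" --pt "17 -8 0 0 255" --pt "23 -10.8 0 0 255" --pt "29 -13.7 0 0 255" --pt "35 -16.5 0 0 255" --pt "41 -19.3 0 0 255" --pt "46 -21.7 0 0 255" --pt "51 -24 0 0 255" --pt "55 -26 0 0 255" --pt "57 -27 0 0 255" --pt "57 -27 4 0 255" --pt "57 -27 9.4 0 255" --pt "57 -27 9.4 0 255"

```text
clock: 5.58
tcp_pos: [0.4525, 0.2436, 0.2573]
orientation: [0.808, 0.589, -0.005, -0.001]
ft_force: [-0.6, 0.4, -1.1]
width: 0.146
```

Run:
```python
from h import *
np.set_printoptions(precision=3,suppress=True)
go([.484,.247,.257],-17.8); go([.516,.2405,.257],-17.8)
s=snap("side");save(s,"s4.png",(80,240,170,330),4.5)
t=snap("top");save(t,"t4.png",(160,280,130,290),5)
```

```text
t 5.58 tcp [0.453 0.244 0.257] w 0.146 f [-0.6  0.4 -1.1] q1,q6 [0.35 2.23] -> shift [ 1.29  2.9  -0.  ] turn -0.0
t 5.58 tcp [0.453 0.244 0.257] w 0.146 f [-0.6  0.4 -1.1] q1,q6 [0.35 2.23] -> shift [ 1.65  6.14 -0.03] turn -0.0
```

View pics/s4.png

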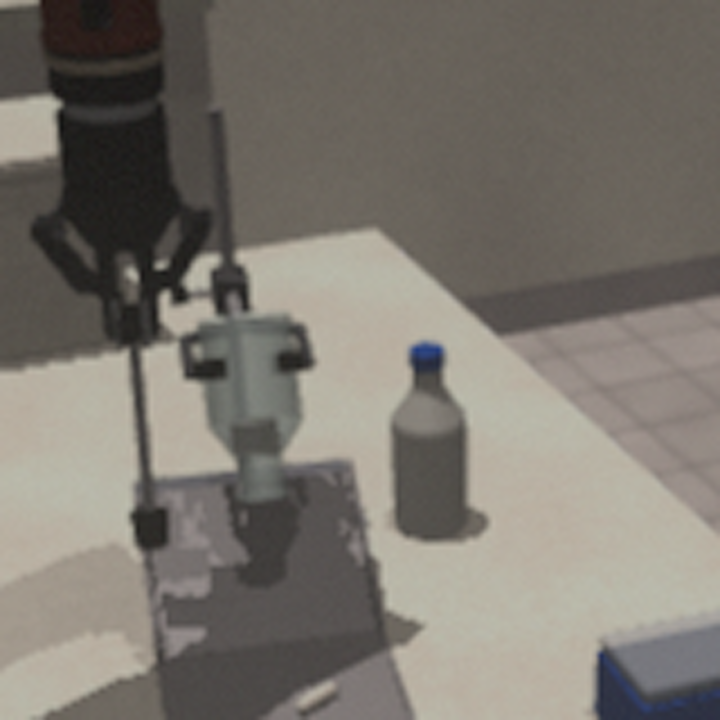

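View pics/t4.png

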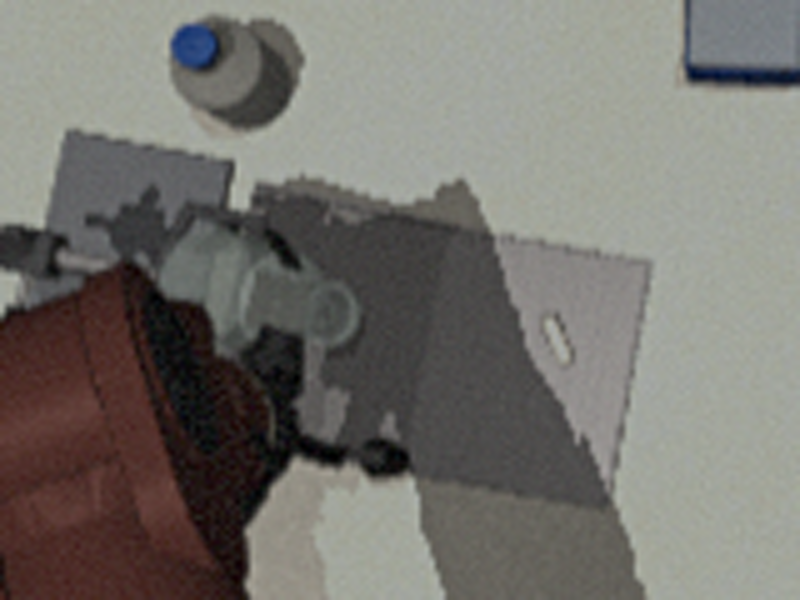

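Run:
```python
from h import *
np.set_printoptions(precision=3,suppress=True)
s=snap("side");t=snap("top");save(s,"s5.png",(130,220,180,250),8)
print(tri(t,(206.4,251.4),s,(203.3,197)))
W=wmap(t);print(W[250,206],W[251,207],W[249,200],W[246,192]);
print(robot.state()["ft_torque"].round(2), robot.state()["q"].round(3))
```

```text
(array([0.441, 0.207, 0.121]), [np.float64(0.0005535652928257284), np.float64(0.0005535652928258895)])
[0.446 0.204 0.145] [0.443 0.2   0.147] [0.449 0.216 0.187] [0.462 0.27  0.046]
[ 0.05 -0.01 -0.  ] [ 0.351  0.26  -0.11   1.198 -0.     2.233]
```

View pics/s5.png

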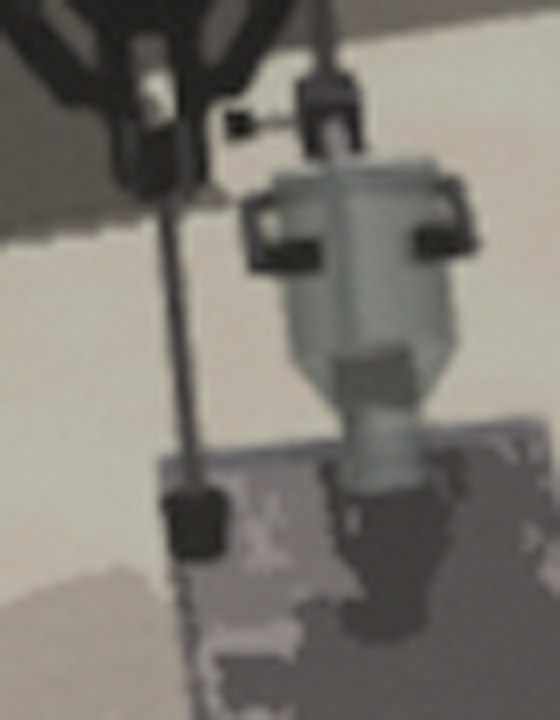

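The bung triangulates to (0.441, 0.207, 0.121), so the tapper tilted about 14° in the grip, its top leaning towards the flask body. I grip harder and turn the tool half round, so that it leans away from the body.

arm_command --pt "0 0 0 0 255" --pt "0 0 0 -0.1 255" --pt "0 0 0 -0.25 255" --pt "0 0 0 -0.42 255" --pt "0 0 0 -0.6 255" --pt "0 0 0 -0.78 255" --pt "0 0 0 -0.96 255" --pt "0 0 0 -1.14 255" --pt "0 0 0 -1.32 255" --pt "0 0 0 -1.5 255" --pt "0 0 0 -1.68 255" --pt "0 0 0 -1.86 255" --pt "0 0 0 -2.04 255" --pt "0 0 0 -2.22 255" --pt "0 0 0 -2.4 255" --pt "0 0 0 -2.58 255" --pt "0 0 0 -2.76 255" --pt "0 0 0 -2.94 255" --pt "0 0 0 -3.08 255" --pt "0 0 0 -3.14 255" --grip_force 120

```text
clock: 8.28
tcp_pos: [0.4566, 0.2449, 0.2624]
orientation: [-0.59, 0.808, -0.0, 0.001]
ft_force: [-0.2, -0.1, -2.1]
width: 0.141
```

Run:
```python
from h import *
np.set_printoptions(precision=3,suppress=True)
go([.484,.247,.257],-17.8)
s=snap("side");save(s,"s6.png",(130,220,180,250),8)
t=snap("top");save(t,"t6.png",(190,270,140,240),8)
```

```text
t 8.28 tcp [0.457 0.245 0.262] w 0.141 f [-0.2 -0.1 -2.1] q1,q6 [ 0.35 -0.91] -> shift [-1.03 -2.54  0.55] turn 0.001
```

View pics/s6.png

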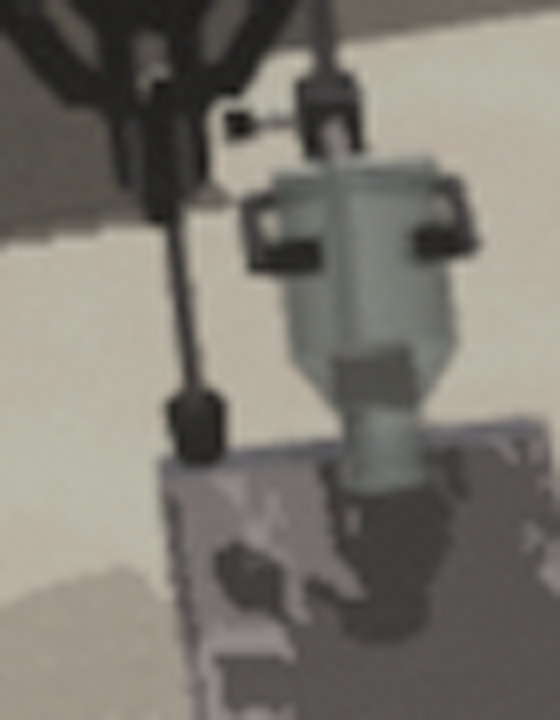

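View pics/t6.png

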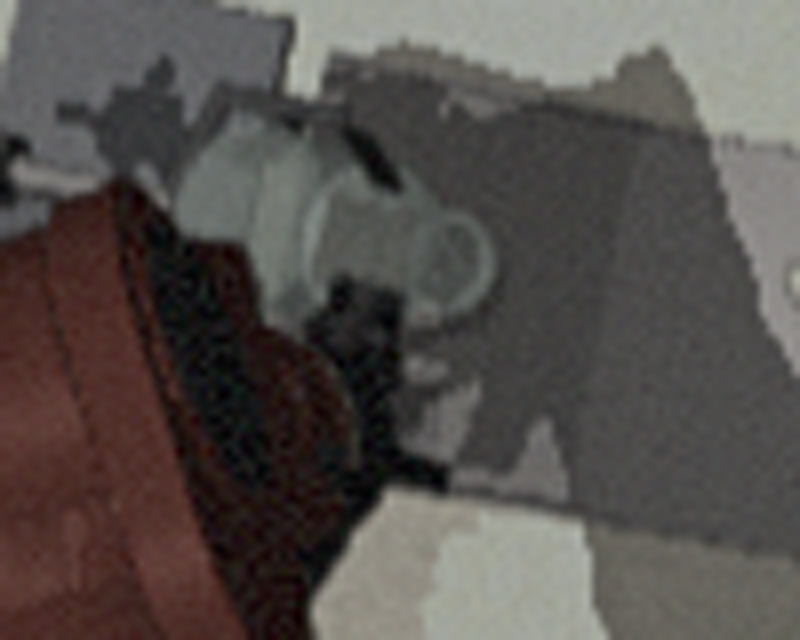

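Run:
```python
from h import *
np.set_printoptions(precision=3,suppress=True)
s=snap("side");st=robot.state();b=st["tcp_pos"]+[0,0,.016]
for d in range(8,26,2):
    f=np.radians(d);X=b+.155*np.array([np.sin(f)*.306,np.sin(f)*.952,-np.cos(f)]);print(d,X,proj(s,X))
# target bung
```

```text
8 [0.463 0.265 0.125] [205.04  187.423]
10 [0.465 0.271 0.125] [205.082 186.503]
12 [0.466 0.276 0.127] [205.118 185.547]
14 [0.468 0.281 0.128] [205.149 184.555]
16 [0.47  0.286 0.129] [205.174 183.529]
18 [0.471 0.29  0.131] [205.193 182.469]
20 [0.473 0.295 0.132] [205.206 181.378]
22 [0.474 0.3   0.134] [205.214 180.257]
24 [0.476 0.305 0.137] [205.216 179.105]
```

Run:
```python
from h import *
go([.4705,.2178,.257],-17.8);go([.495,.213,.257]);go([.503,.2115,.257],-17.8)
```

```text
t 8.43 tcp [0.4565 0.2449 0.2621] w 0.142 f [ 0.3 -0.7 -2.1] q1,q6 [ 0.35 -0.91] -> shift [ 2.14 -2.17  0.51] turn -0.003
t 8.43 tcp [0.4565 0.2449 0.2621] w 0.142 f [ 0.3 -0.7 -2.1] q1,q6 [ 0.35 -0.91] -> shift [ 1.84 -4.65  0.52] turn 0.0
t 8.43 tcp [0.4565 0.2449 0.2621] w 0.142 f [ 0.3 -0.7 -2.1] q1,q6 [ 0.35 -0.91] -> shift [ 1.74 -5.45  0.52] turn -0.003
```

arm_command --pt "0.6 -0.6 0.2 0 255" --pt "1.3 -1.3 0.4 0 255" --pt "1.9 -1.9 0.5 0 255" --pt "2.1 -2.2 0.5 0 255" --pt "2.1 -2.2 0.5 0 255"

```text
clock: 9.05
tcp_pos: [0.4707, 0.2177, 0.2563]
orientation: [-0.588, 0.809, 0.0, 0.0]
ft_force: [0.3, 0.1, -1.1]
width: 0.138
```

Run:
```python
from h import *
go([.4705,.2178,.257],-17.8);go([.495,.213,.257]);go([.503,.2115,.257],-17.8)
s=snap("side");save(s,"s7.png",(130,220,180,250),8)
t=snap("top");save(t,"t7.png",(190,270,140,240),8)
```

```text
t 9.05 tcp [0.4707 0.2177 0.2563] w 0.138 f [ 0.3  0.1 -1.1] q1,q6 [ 0.29 -0.97] -> shift [ 0.    0.02 -0.07] turn -0.003
t 9.05 tcp [0.4707 0.2177 0.2563] w 0.138 f [ 0.3  0.1 -1.1] q1,q6 [ 0.29 -0.97] -> shift [-0.3  -2.45 -0.07] turn 0.0
t 9.05 tcp [0.4707 0.2177 0.2563] w 0.138 f [ 0.3  0.1 -1.1] q1,q6 [ 0.29 -0.97] -> shift [-0.4  -3.26 -0.07] turn -0.003
```

View pics/s7.png

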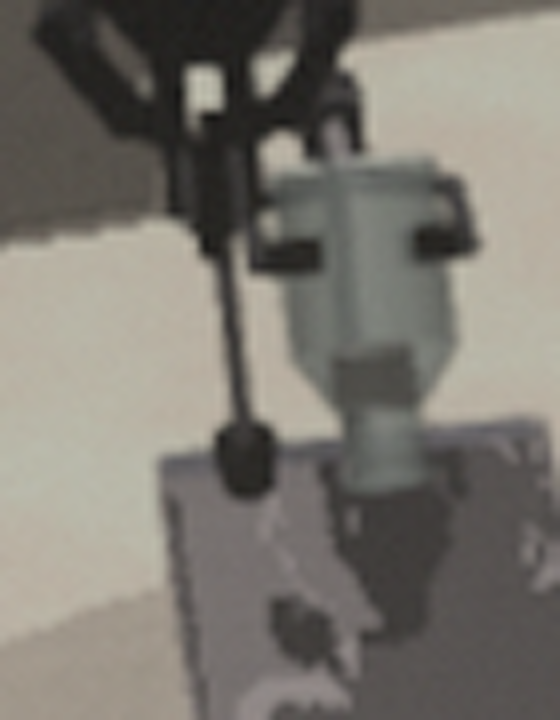

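View pics/t7.png

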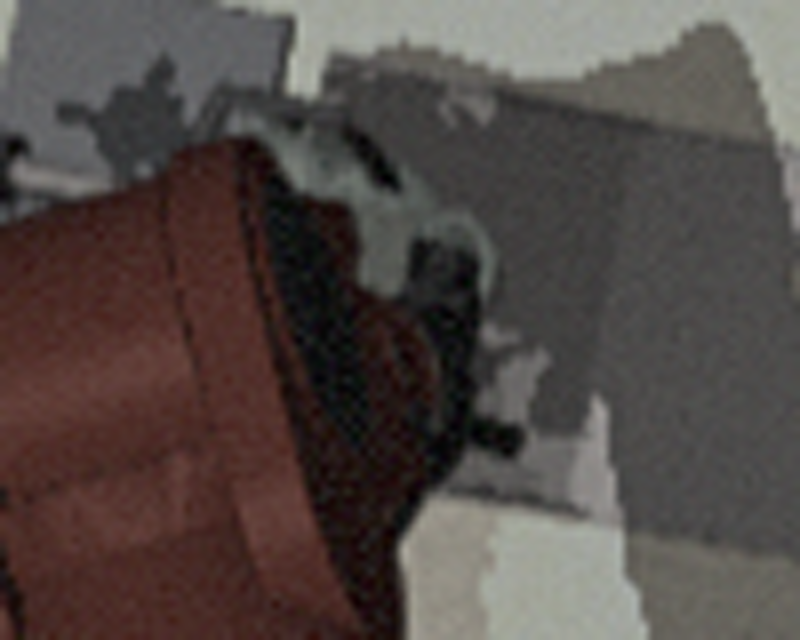

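The bung (side crop (247,460)) is level with the neck (385,450), with a gap of about 28 mm. I make three short taps.

arm_command --pt "-0.4 -3.5 0 0 255" --pt "0 -0.5 0 0 255" --pt "0 0 0 0 255" --pt "-0.4 -3.6 0 0 255" --pt "0 -0.5 0 0 255" --pt "0 0 0 0 255" --pt "-0.4 -3.6 0 0 255" --pt "0 -0.5 0 0 255" --pt "0 0 0 0 255" --pt "0 0 0 0 255"

```text
clock: 10.4
tcp_pos: [0.4709, 0.2183, 0.2568]
orientation: [-0.589, 0.808, -0.0, 0.001]
ft_force: [-0.1, 0.8, -1.4]
width: 0.141
```

Run:
```python
from h import *
go([.4705,.2178,.257],-17.8)
s=snap("side");save(s,"s8.png",(130,250,170,290),6)
t=snap("top");save(t,"t8.png",(190,270,140,270),6)
```

```text
t 10.4 tcp [0.4709 0.2183 0.2568] w 0.141 f [-0.1  0.8 -1.4] q1,q6 [ 0.29 -0.97] -> shift [ 0.06  0.02 -0.02] turn -0.001
```

View pics/s8.png

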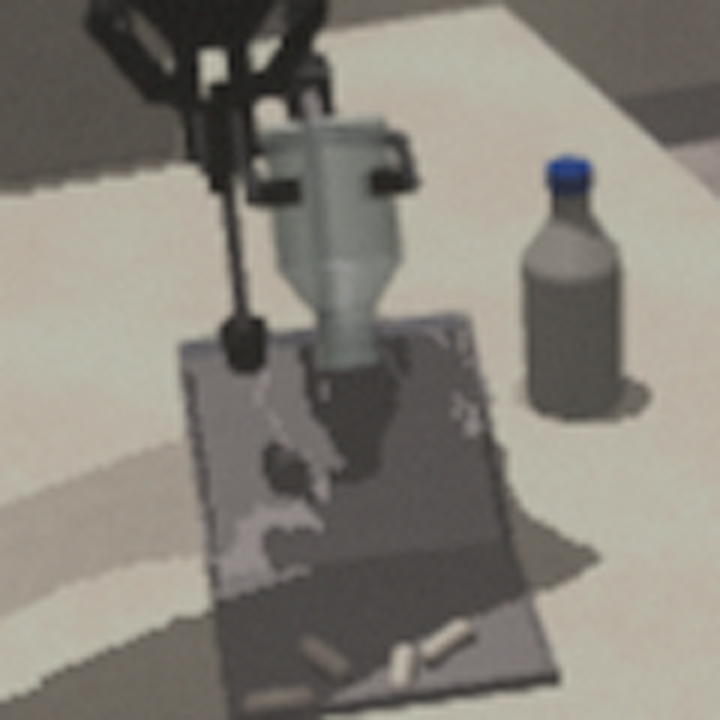

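View pics/t8.png

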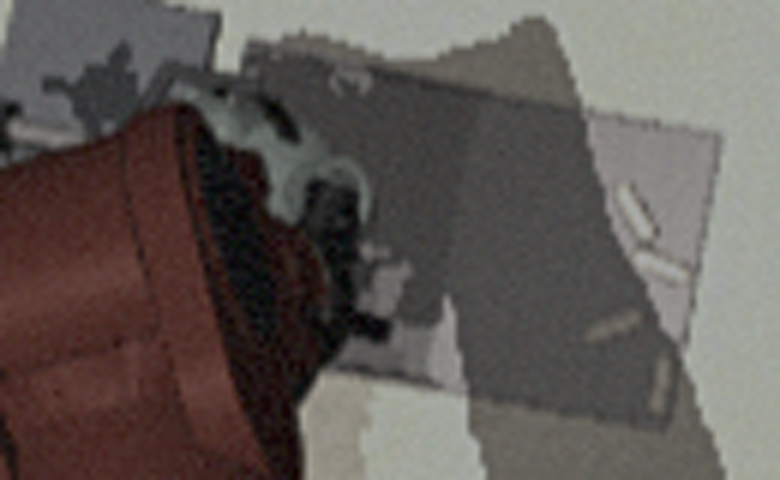

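Four rods now lie in the pan (side crop (325,655), (275,697), (405,660), (450,640)), and the dark plug in the neck has gone. I check the flask more closely for a fifth rod.

Run:
```python
from h import *
s=snap("side");save(s,"s9.png",(145,195,205,250),14)
a=dict(np.load("side0.npz"));save(a,"s9b.png",(145,195,205,250),14)
i=np.hstack([cv2.imread("pics/s9.png"),cv2.imread("pics/s9b.png")]);cv2.imwrite("pics/s9c.png",cv2.resize(i,(792,440)))
```

```text
(no output)
```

View pics/s9c.png

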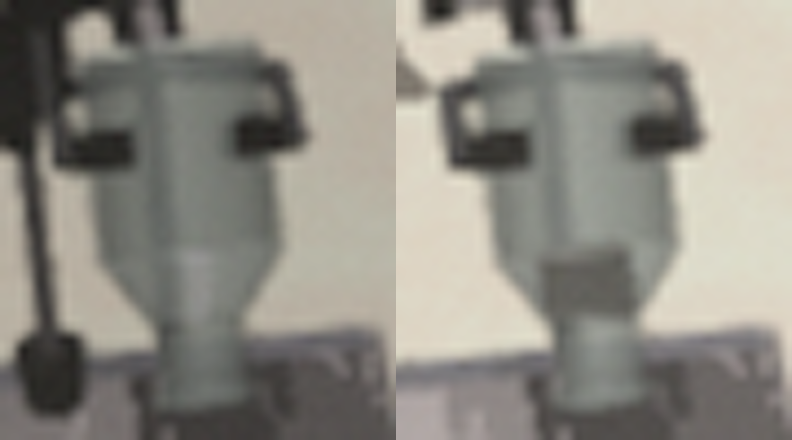

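A light patch of about rod size is left above the neck at (195,285). I tap again in case it is a rod.

arm_command --pt "-0.4 -3.6 0 0 255" --pt "0 -0.5 0 0 255" --pt "0 0 0 0 255" --pt "-0.4 -3.7 0 0 255" --pt "0 -0.5 0 0 255" --pt "0 0 0 0 255" --pt "-0.4 -3.8 0 0 255" --pt "0 -0.5 0 0 255" --pt "0 0 0 0 255" --pt "-0.4 -3.8 0 0 255" --pt "0 -0.5 0 0 255" --pt "0 0 0 0 255" --pt "0 0 0 0 255"

```text
clock: 12.18
tcp_pos: [0.4712, 0.2182, 0.2569]
orientation: [-0.589, 0.808, -0.0, 0.001]
ft_force: [0.6, 0.1, -1.2]
width: 0.137
```

Run:
```python
from h import *
go([.4705,.2178,.257],-17.8)
s=snap("side");save(s,"s10.png",(145,195,205,250),14);save(s,"s10p.png",(200,260,190,270),9)
i=np.hstack([cv2.resize(cv2.imread("pics/s10.png"),(396,440)),cv2.resize(cv2.imread("pics/s10p.png"),(396,440))]);cv2.imwrite("pics/s10c.png",i)
```

```text
t 12.18 tcp [0.4712 0.2182 0.2569] w 0.137 f [ 0.6  0.1 -1.2] q1,q6 [ 0.29 -0.97] -> shift [ 0.06  0.06 -0.01] turn -0.001
```

View pics/s10c.png

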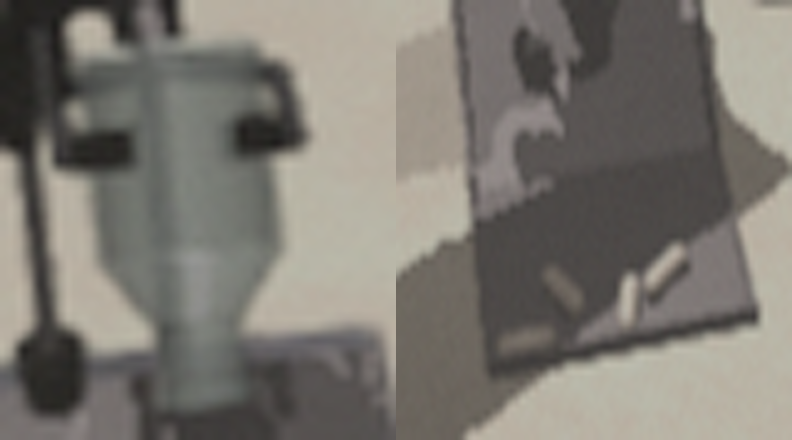

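The patch is unchanged, so it is glare on empty glass, and there are four rods in the pan. Now I carry the tapper back, starting softly and stopping abruptly to lessen the tilt.

Run:
```python
from h import *
go([.44,.2,.34],-17.8);go([.43,-.345,.34],-17.8)
```

```text
t 12.22 tcp [0.4714 0.2181 0.2569] w 0.144 f [ 0.1 -0.3 -1.8] q1,q6 [ 0.29 -0.97] -> shift [ 2.69  2.42 -8.32] turn -0.002
t 12.22 tcp [0.4714 0.2181 0.2569] w 0.144 f [ 0.1 -0.3 -1.8] q1,q6 [ 0.29 -0.97] -> shift [ 54.86 -13.37  -8.34] turn -0.002
```

arm_command --pt "0.3 0.5 -1 0 255" --pt "0.8 1.2 -3 0 255" --pt "1.5 2 -5.5 0 255" --pt "3 2.2 -7.5 0 255" --pt "5.5 1.5 -8.3 0 255" --pt "9 0.5 -8.3 0 255" --pt "13 -0.7 -8.3 0 255" --pt "17.5 -2.1 -8.3 0 255" --pt "22.5 -3.6 -8.3 0 255" --pt "28 -5.3 -8.3 0 255" --pt "33.8 -7 -8.3 0 255" --pt "39.6 -8.8 -8.3 0 255" --pt "45.4 -10.5 -8.3 0 255" --pt "51 -12.2 -8.3 0 255" --pt "54.9 -13.4 -8.3 0 255" --pt "54.9 -13.4 -8.3 0 255" --pt "54.9 -13.4 -8.3 0 255"

```text
clock: 14.35
tcp_pos: [0.4291, -0.3454, 0.3397]
orientation: [-0.588, 0.809, -0.0, 0.0]
ft_force: [0.3, -0.4, -1.6]
width: 0.14
```

Run:
```python
from h import *
go([.43,-.345,.34],-17.8)
s=snap("side");save(s,"s11.png",(150,410,180,400),2.8)
t=snap("top");save(t,"t11.png",(150,290,260,460),4)
np.savez("side11.npz",**s);np.savez("top11.npz",**t)
```

```text
t 14.35 tcp [ 0.4291 -0.3454  0.3397] w 0.14 f [ 0.3 -0.4 -1.6] q1,q6 [-0.81 -2.07] -> shift [-0.06 -0.08 -0.03] turn -0.002
```

View pics/s11.png

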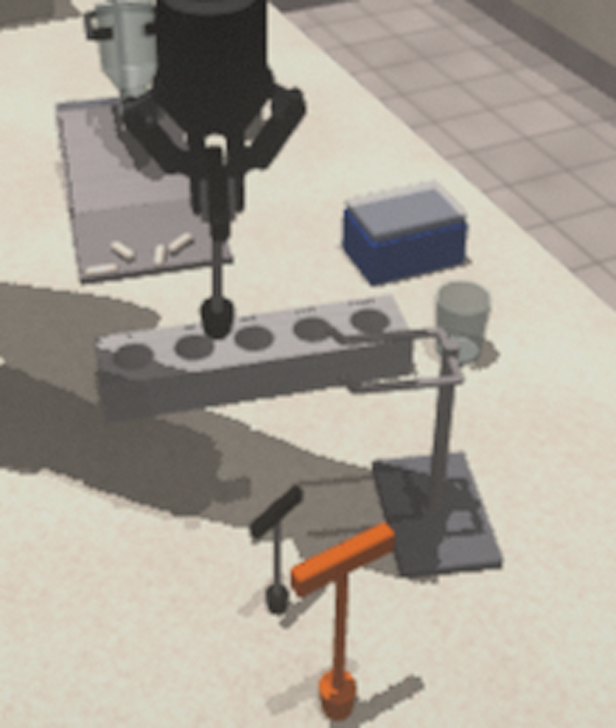

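View pics/t11.png

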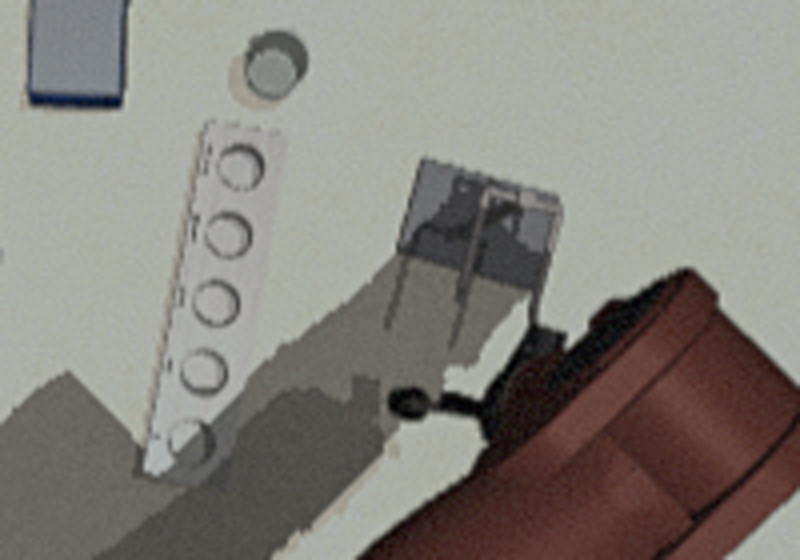

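Run:
```python
from h import *
np.set_printoptions(precision=3,suppress=True)
t=dict(np.load("top11.npz"));s=dict(np.load("side11.npz"))
X,e=tri(t,(362,250.5),s,(257.9,263.9));b=robot.state()["tcp_pos"]+[0,0,.016]
print(X,e,X-b,np.linalg.norm(X-b),np.degrees(np.arctan2(np.dot((X-b)[:2],[.306,.952]),-(X-b)[2])))
for a in((240,167),(227,235),(216,303),(203,371),(190,440)): print(plane(t,260+a[0]/4,150+a[1]/4,.05))
go([.5393-.0952*.6,-.3813+.0306*.6,.25],-17.8);go([.5393,-.3813,.215]);go([.5393,-.3813,.187])
```

```text
[ 0.441 -0.303  0.206] [np.float64(0.0009500278292950105), np.float64(0.0009500278292945348)] [ 0.011  0.042 -0.15 ] 0.15601659723122713 16.129031460378457
[ 0.65  -0.184  0.05 ]
[ 0.59  -0.171  0.05 ]
[ 0.53  -0.161  0.05 ]
[ 0.47  -0.149  0.05 ]
[ 0.41  -0.136  0.05 ]
t 14.45 tcp [ 0.429 -0.345  0.34 ] w 0.14 f [-0.6 -0.3 -1.6] q1,q6 [-0.81 -2.07] -> shift [ 0.12 -5.59  8.99] turn -0.001
t 14.45 tcp [ 0.429 -0.345  0.34 ] w 0.14 f [-0.6 -0.3 -1.6] q1,q6 [-0.81 -2.07] -> shift [  0.11 -11.58  12.49] turn 0.0
t 14.45 tcp [ 0.429 -0.345  0.34 ] w 0.14 f [-0.6 -0.3 -1.6] q1,q6 [-0.81 -2.07] -> shift [  0.11 -11.58  15.29] turn 0.0
```

Tilt is 16°, and the T-bar is in line with the hook. I enter from the open front, 30 mm above the seat, and check before lowering.

arm_command --pt "0.1 -2 2 0 255" --pt "0.1 -4 5 0 255" --pt "0.1 -5 8 0 255" --pt "0.1 -5.2 10.5 0 255" --pt "0.1 -5.2 12.1 0 255" --pt "0.1 -6 12.1 0 255" --pt "0.1 -7.5 12.1 0 255" --pt "0.1 -9 12.1 0 255" --pt "0.1 -10.5 12.1 0 255" --pt "0.1 -11.5 12.1 0 255" --pt "0.1 -11.5 12.1 0 255"

```text
clock: 15.82
tcp_pos: [0.5391, -0.3818, 0.2187]
orientation: [-0.589, 0.808, -0.0, 0.0]
ft_force: [-1.2, 0.4, -1.7]
width: 0.142
```

Run:
```python
from h import *
go([.5393,-.3813,.187],-17.8)
s=snap("side");save(s,"s12.png",(220,360,250,390),5)
t=snap("top");save(t,"t12.png",(170,270,330,450),6)
```

```text
t 15.82 tcp [ 0.5391 -0.3818  0.2187] w 0.142 f [-1.2  0.4 -1.7] q1,q6 [-0.73 -1.99] -> shift [-0.06 -0.    3.17] turn -0.001
```

View pics/s12.png

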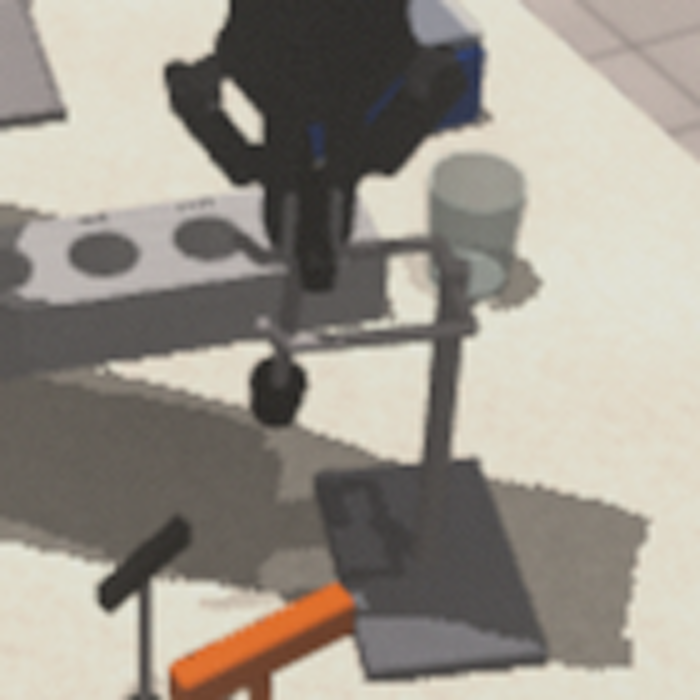

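arm_command --pt "0 0 0.6 0 255" --pt "0 0 1.2 0 255" --pt "0 0 1.6 0 255" --pt "0 0 2 0 255" --pt "0 0 2.3 0 255" --pt "0 0 2.6 0 255" --pt "0 0 2.9 0 255" --pt "0 0 3.1 0 255" --pt "0 0 3.1 0 255" --grip_force 25

```text
clock: 17.05
tcp_pos: [0.539, -0.3817, 0.1934]
orientation: [-0.589, 0.808, -0.003, 0.001]
ft_force: [-10.1, 14.6, 42.2]
width: 0.135
```

Run:
```python
from h import *
go([.5393,-.3813,.187],-17.8)
s=snap("side");save(s,"s13.png",(220,360,250,390),5)
```

```text
t 17.05 tcp [ 0.539  -0.3817  0.1934] w 0.135 f [-10.1  14.6  42.2] q1,q6 [-0.73 -1.99] -> shift [-0.05 -0.01  0.64] turn -0.002
```

View pics/s13.png

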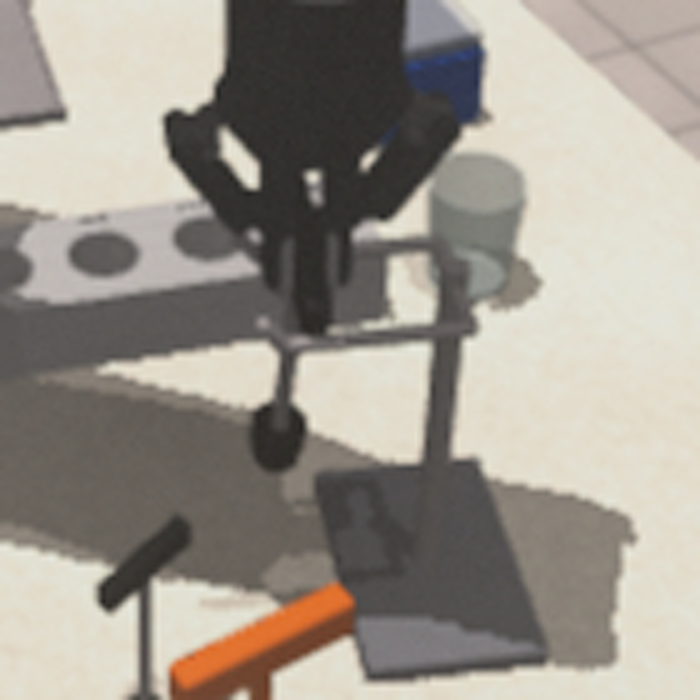

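The −y end rests on its prong, still tilted, with 42 N of load. I ease off, then open slightly so the bar can settle between the fingers.

arm_command --pt "0 0 -0.5 0 255" --pt "0 0 -0.5 0 255" --pt "0 0 -0.5 0 200" --pt "0 0 -0.5 0 195" --pt "0 0 -0.5 0 190" --pt "0 0 -0.5 0 190" --pt "0 0 -0.5 0 190" --pt "0 0 -0.5 0 190"

```text
clock: 18.1
tcp_pos: [0.5383, -0.3819, 0.1923]
orientation: [-0.588, 0.809, 0.0, 0.0]
ft_force: [-0.9, -0.2, 0.4]
width: 0.252
```

Run:
```python
from h import *
go([.5393,-.3813,.187],-17.8)
s=snap("side");save(s,"s14.png",(220,360,250,390),5)
```

```text
t 18.1 tcp [ 0.5383 -0.3819  0.1923] w 0.252 f [-0.9 -0.2  0.4] q1,q6 [-0.73 -1.99] -> shift [-0.09 -0.08  0.53] turn -0.002
```

View pics/s14.png

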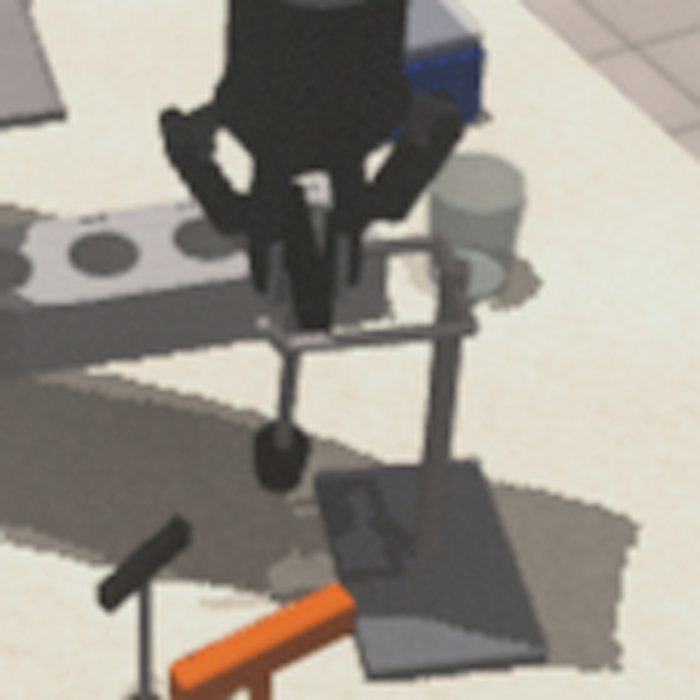

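arm_command --pt "0 0 0 0 180" --pt "0 0 0 0 170" --pt "0 0 0 0 160" --pt "0 0 0 0 160" --pt "0 0 0 0 160"

```text
clock: 18.77
tcp_pos: [0.5383, -0.3819, 0.1923]
orientation: [-0.588, 0.809, 0.0, 0.0]
ft_force: [0.0, -0.8, 0.6]
width: 0.374
```

Run:
```python
from h import *
go([.5393,-.3813,.187],-17.8)
s=snap("side");save(s,"s15.png",(220,360,250,390),5)
t=snap("top");save(t,"t15.png",(170,270,330,450),6)
```

```text
t 18.77 tcp [ 0.5383 -0.3819  0.1923] w 0.374 f [ 0.  -0.8  0.6] q1,q6 [-0.73 -1.99] -> shift [-0.09 -0.08  0.53] turn -0.002
```

View pics/s15.png

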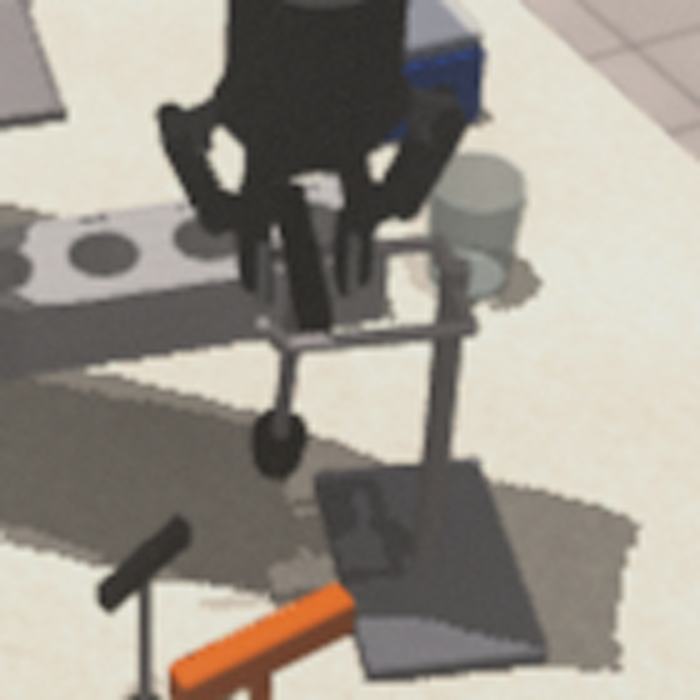

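View pics/t15.png

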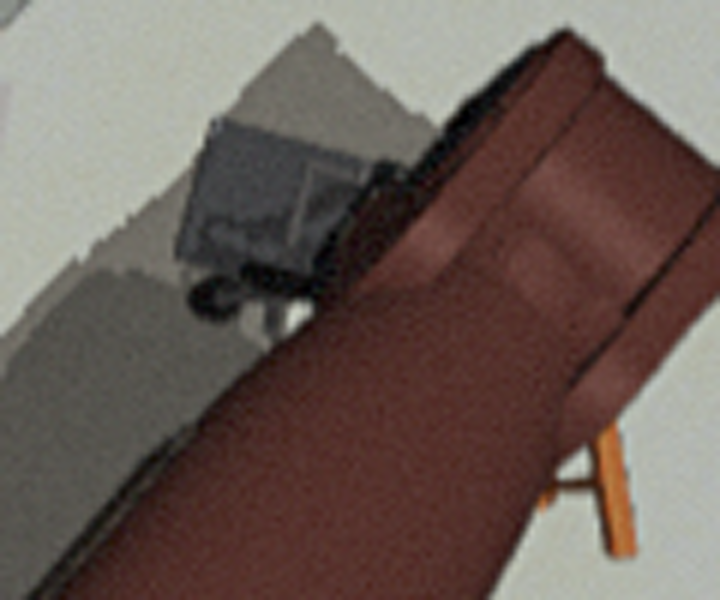

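Run:
```python
from h import *
np.set_printoptions(precision=3,suppress=True)
s=snap("side");save(s,"s16.png",(240,325,285,355),9)
W=wmap(s)
for v in range(255,290,2):
    print(v,[ (u,W[v,u].round(3).tolist()) for u in range(302,318,3)])
```

```text
255 [(302, [0.512, -0.388, 0.27]), (305, [0.516, -0.393, 0.272]), (308, [0.523, -0.394, 0.271]), (311, [0.532, -0.391, 0.265]), (314, [0.712, -0.094, -0.002]), (317, [0.545, -0.394, 0.264])]
257 [(302, [0.511, -0.389, 0.265]), (305, [0.517, -0.392, 0.266]), (308, [0.554, -0.338, 0.215]), (311, [0.668, -0.153, 0.046]), (314, [0.674, -0.16, 0.049]), (317, [0.684, -0.161, 0.047])]
259 [(302, [0.512, -0.388, 0.259]), (305, [0.517, -0.393, 0.261]), (308, [0.552, -0.343, 0.213]), (311, [0.558, -0.345, 0.213]), (314, [0.669, -0.169, 0.05]), (317, [0.678, -0.171, 0.048])]
261 [(302, [0.513, -0.386, 0.251]), (305, [0.519, -0.388, 0.251]), (308, [0.547, -0.351, 0.215]), (311, [0.556, -0.351, 0.212]), (314, [0.668, -0.172, 0.045]), (317, [0.675, -0.176, 0.045])]
263 [(302, [0.512, -0.389, 0.248]), (305, [0.519, -0.389, 0.246]), (308, [0.546, -0.354, 0.211]), (311, [0.55, -0.36, 0.215]), (314, [0.668, -0.172, 0.038]), (317, [0.674, -0.18, 0.041])]
265 [(302, [0.513, -0.387, 0.241]), (305, [0.634, -0.179, 0.046]), (308, [0.543, -0.361, 0.212]), (311, [0.548, -0.364, 0.213]), (314, [0.668, -0.172,
[... 1604 characters left out ...]
2, 0.017]), (308, [0.541, -0.367, 0.163]), (311, [0.524, -0.41, 0.204]), (314, [0.532, -0.41, 0.201]), (317, [0.65, -0.226, 0.009])]
285 [(302, [0.503, -0.408, 0.204]), (305, [0.512, -0.407, 0.2]), (308, [0.541, -0.368, 0.158]), (311, [0.527, -0.406, 0.194]), (314, [0.532, -0.41, 0.195]), (317, [0.651, -0.226, 0.001])]
287 [(302, [0.505, -0.406, 0.196]), (305, [0.509, -0.411, 0.199]), (308, [0.542, -0.366, 0.149]), (311, [0.525, -0.41, 0.193]), (314, [0.531, -0.412, 0.191]), (317, [0.537, -0.415, 0.191])]
289 [(302, [0.604, -0.222, -0.0]), (305, [0.509, -0.412, 0.194]), (308, [0.516, -0.413, 0.193]), (311, [0.523, -0.414, 0.191]), (314, [0.528, -0.418, 0.192]), (317, [0.536, -0.418, 0.189])]
```

View pics/s16.png

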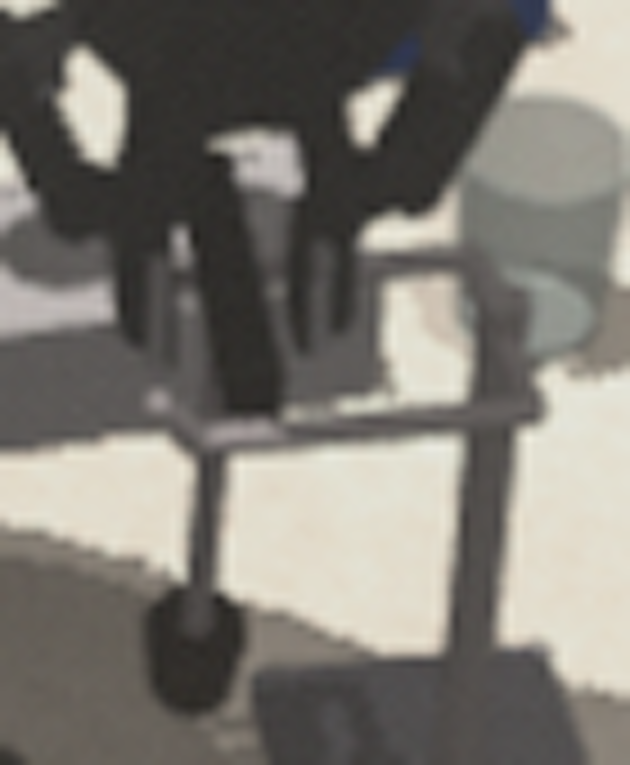

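arm_command --pt "0 0 0 0 160" --pt "0 0 0 0 160" --pt "0 0 0 0 160" --pt "0 0 0 0 160" --pt "0 0 0 0 160" --pt "0 0 0 0 160"

```text
clock: 19.68
tcp_pos: [0.5383, -0.3819, 0.1923]
orientation: [-0.588, 0.809, -0.0, -0.0]
ft_force: [-0.3, -0.9, 0.3]
width: 0.371
```

Run:
```python
from h import *
np.set_printoptions(precision=3,suppress=True)
ims=[]
for i in range(4):
    s=snap("side");save(s,"tmp.png",(240,325,285,355),4.5);ims.append(cv2.imread("pics/tmp.png"))
cv2.imwrite("pics/s17.png",np.vstack([np.hstack(ims[:2]),np.hstack(ims[2:])]))
W=wmap(s)
for p in((310,260),(312,276),(313,281)): print(W[p[1],p[0]])
```

```text
[ 0.554 -0.349  0.214]
[ 0.535 -0.395  0.209]
[ 0.531 -0.406  0.204]
```

View pics/s17.png

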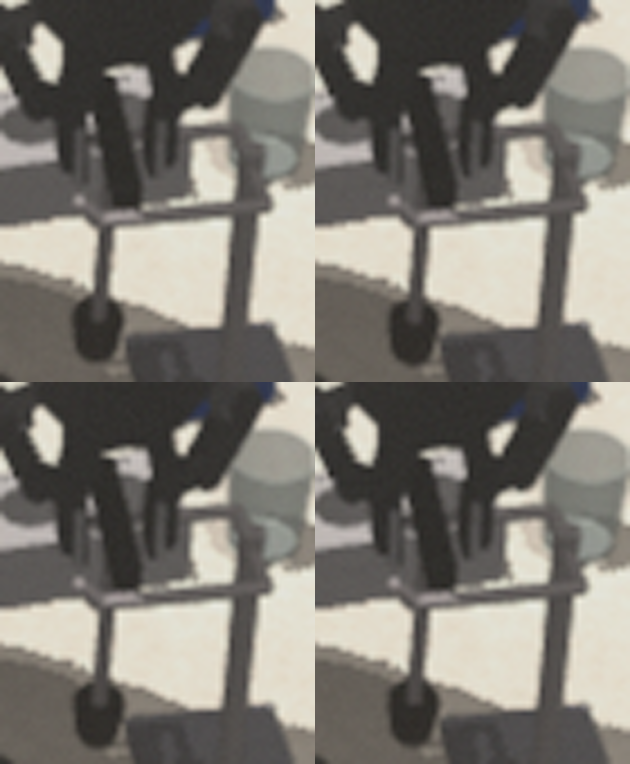

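The bar has settled about 7 mm too far to +y, with a small remaining tilt and the −y end barely on its prong. I grip it again, lift, shift 9 mm along the bar and set it down.

arm_command --pt "0 0 0.4 0 160" --pt "0 0 0.4 0 255" --pt "0 0 0.4 0 255" --pt "0 0 0.4 0 255" --pt "0 0 0.4 0 255" --pt "0 0 -0.4 0 255" --pt "0 0 -1.5 0 255" --pt "0.4 0 -2 0 255" --pt "0.9 0 -2 0 255" --pt "0.9 0 -2 0 255" --grip_force 120

```text
clock: 21.12
tcp_pos: [0.5352, -0.3909, 0.212]
orientation: [-0.588, 0.809, 0.0, -0.0]
ft_force: [-1.2, 0.3, -2.1]
width: 0.13
```

Run:
```python
from h import *
np.set_printoptions(precision=3,suppress=True)
go([.5393,-.3813,.187],-17.8)
s=snap("side");save(s,"s18.png",(220,340,270,370),6)
```

```text
t 21.12 tcp [ 0.535 -0.391  0.212] w 0.13 f [-1.2  0.3 -2.1] q1,q6 [-0.74 -2.  ] -> shift [-1.04 -0.09  2.5 ] turn -0.003
```

View pics/s18.png

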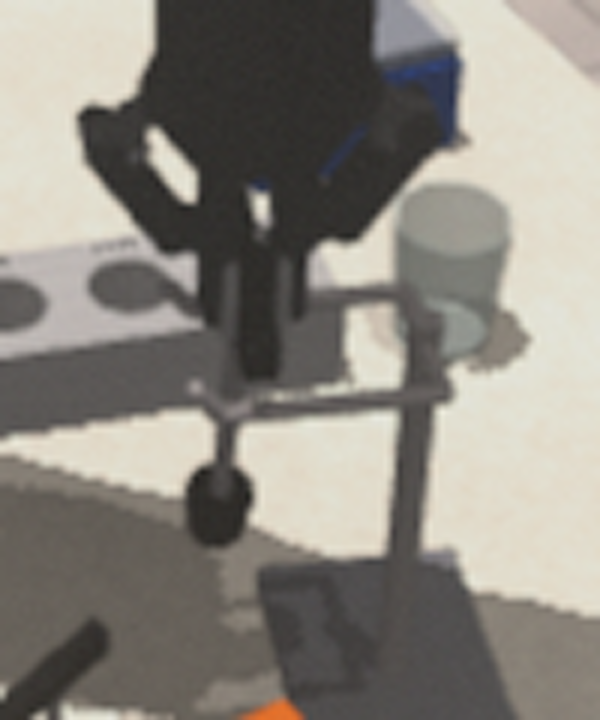

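arm_command --pt "0 0 0.8 0 255" --pt "0 0 1.4 0 255" --pt "0 0 1.8 0 255" --pt "0 0 1.8 0 255" --grip_force 30

```text
clock: 21.68
tcp_pos: [0.5359, -0.3902, 0.1991]
orientation: [-0.589, 0.808, -0.002, 0.0]
ft_force: [-8.7, 10.9, 37.1]
width: 0.13
```

Run:
```python
from h import *
np.set_printoptions(precision=3,suppress=True)
go([.5393,-.3813,.187],-17.8)
s=snap("side");save(s,"s19.png",(220,340,270,370),6)
```

```text
t 21.68 tcp [ 0.536 -0.39   0.199] w 0.13 f [-8.7 10.9 37.1] q1,q6 [-0.74 -2.  ] -> shift [-0.95 -0.05  1.21] turn -0.002
```

View pics/s19.png

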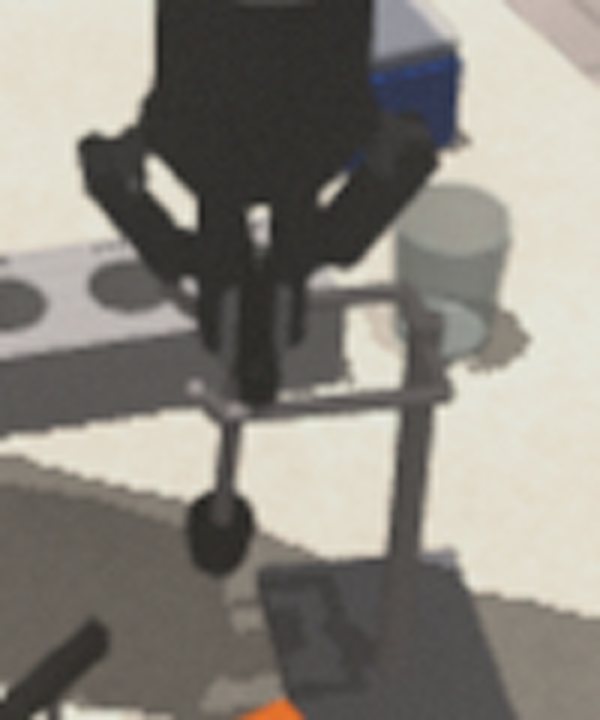

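arm_command --pt "0 0 -0.5 0 255" --pt "0 0 -0.5 0 255" --pt "0 0 -0.5 0 212" --pt "0 0 -0.5 0 208" --pt "0 0 -0.5 0 204" --pt "0 0 -0.5 0 200" --pt "0 0 -0.5 0 200" --pt "0 0 -0.5 0 190" --pt "0 0 -0.5 0 190" --pt "0 0 -0.5 0 190" --pt "0 0 -0.5 0 190" --pt "0 0 -0.5 0 190" --pt "0 0 -0.5 0 190"

```text
clock: 23.35
tcp_pos: [0.5355, -0.3904, 0.1993]
orientation: [-0.588, 0.809, 0.0, 0.0]
ft_force: [1.0, -0.0, -0.2]
width: 0.257
```

Run:
```python
from h import *
np.set_printoptions(precision=3,suppress=True)
go([.5393,-.3813,.187],-17.8)
s=snap("side");save(s,"s20.png",(220,340,270,370),6)
W=wmap(s)
for v in range(256,292,3):
    print(v,[ (u,W[v,u].round(3).tolist()) for u in range(308,320,3)])
```

```text
t 23.35 tcp [ 0.535 -0.39   0.199] w 0.257 f [ 1.  -0.  -0.2] q1,q6 [-0.74 -2.  ] -> shift [-0.99 -0.08  1.23] turn -0.002
256 [(308, [0.517, -0.404, 0.276]), (311, [0.701, -0.094, -0.002]), (314, [0.675, -0.158, 0.051]), (317, [0.549, -0.387, 0.254])]
259 [(308, [0.519, -0.402, 0.267]), (311, [0.662, -0.163, 0.048]), (314, [0.671, -0.166, 0.047]), (317, [0.55, -0.386, 0.245])]
262 [(308, [0.52, -0.4, 0.257]), (311, [0.659, -0.169, 0.042]), (314, [0.666, -0.176, 0.045]), (317, [0.551, -0.385, 0.236])]
265 [(308, [0.542, -0.361, 0.212]), (311, [0.548, -0.364, 0.212]), (314, [0.668, -0.173, 0.03]), (317, [0.546, -0.395, 0.236])]
268 [(308, [0.536, -0.373, 0.215]), (311, [0.544, -0.372, 0.211]), (314, [0.668, -0.175, 0.02]), (317, [0.546, -0.395, 0.228])]
271 [(308, [0.532, -0.38, 0.213]), (311, [0.538, -0.383, 0.213]), (314, [0.559, -0.361, 0.189]), (317, [0.545, -0.398, 0.222])]
274 [(308, [0.531, -0.384, 0.207]), (311, [0.533, -0.392, 0.213]), (314, [0.541, -0.393, 0.211]), (317, [0.545, -0.399, 0.214])]
277 [(308, [0.529, -0.387, 0.201]), (311, [0.528, -0.402, 0.213]), (314, [0.535, -0.403, 0.212]), (317, [0.544, -0.401, 0.207])]
280 [(308, [0.535, -0.377, 0.182]), (311, [0.524, -0.41, 0.213]), (314, [0.53, -0.413, 0.213]), (317, [0.542, -0.405, 0.202])]
283 [(308, [0.536, -0.376, 0.173]), (311, [0.523, -0.413, 0.207]), (314, [0.529, -0.416, 0.207]), (317, [0.652, -0.223, 0.006])]
286 [(308, [0.536, -0.377, 0.164]), (311, [0.522, -0.414, 0.199]), (314, [0.529, -0.416, 0.199]), (317, [0.651, -0.226, -0.003])]
289 [(308, [0.517, -0.411, 0.191]), (311, [0.523, -0.413, 0.19]), (314, [0.529, -0.417, 0.191]), (317, [0.536, -0.418, 0.189])]
```

View pics/s20.png

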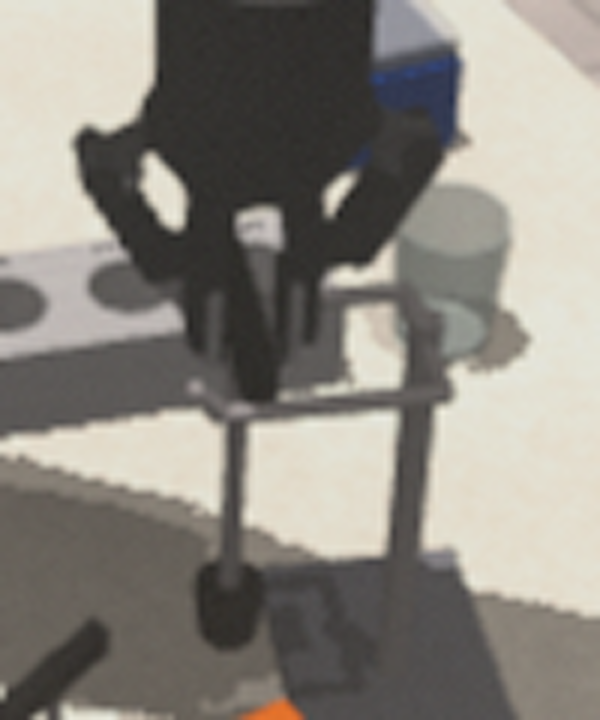

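The T-bar now lies level on both prongs (top at z 0.213 along its length) and the rod hangs vertical. I release it, retreat upwards and measure the rods.

arm_command --pt "0 0 -0.2 0 170" --pt "0 0 -0.2 0 155" --pt "0 0 -0.2 0 145" --pt "0 0 -2 0 145" --pt "0 0 -5 0 145" --pt "0 0 -10 0 145" --pt "-3 4 -13 0 130" --pt "-8 8 -13 0 110" --pt "-13 12 -13 0 80" --pt "-18 15 -13 0 60" --pt "-23 17 -13 0 60" --pt "-28 18 -13 0 60" --pt "-28 18 -13 0 60"

```text
clock: 25.02
tcp_pos: [0.4503, -0.0658, 0.3298]
orientation: [-0.59, 0.807, -0.0, 0.0]
ft_force: [-0.4, -0.2, -0.3]
width: 0.766
```

Run:
```python
from h import *
np.set_printoptions(precision=3,suppress=True)
go([.35,.0,.3])
s=snap("side");save(s,"s21.png")
t=snap("top");save(t,"t21.png",(150,310,120,450),2.4)
np.savez("side21.npz",**s);np.savez("top21.npz",**t)
```

```text
t 25.02 tcp [ 0.45  -0.066  0.33 ] w 0.766 f [-0.4 -0.2 -0.3] q1,q6 [-0.31 -1.57] -> shift [-3.23 11.56  2.97] turn 0.0
```

View pics/s21.png

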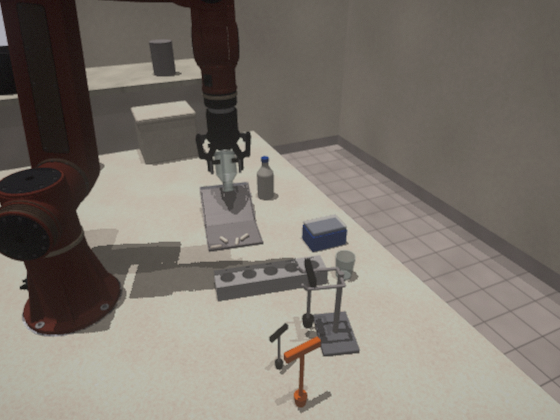

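View pics/t21.png

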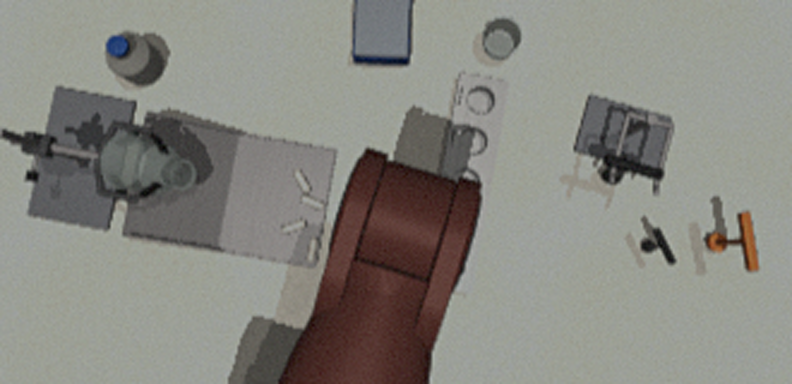

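The tapper hangs on the hook (side (308,295)). Four rods lie at the front of the pan, at top-crop (302,182), (313,204), (294,227) and (313,250). Next, precise rod poses.

```bash
cat >> h.py <<'E'
def rods(t,h=.0095,roi=(205,270,225,262),thr=None,show=None):
    c=t["color"].astype(int); r0,r1,c0,c1=roi
    g=cv2.cvtColor(t["color"],cv2.COLOR_RGB2HSV).astype(int)
    im=t["color"][r0:r1,c0:c1].astype(int)
    # whiteness: warm rods vs grey-mauve pan : compare local median
    v=cv2.cvtColor(t["color"],cv2.COLOR_RGB2GRAY)[r0:r1,c0:c1]
    bg=cv2.medianBlur(v,25); d=v.astype(int)-bg
    m=(d>(thr or 18)).astype(np.uint8)
    n,l,st,ce=cv2.connectedComponentsWithStats(m)
    out=[]
    for k in range(1,n):
        if st[k,4]<10: continue
        yy,xx=np.where(l==k)
        P=np.array([plane(t,x+c0,y+r0,h)[:2] for x,y in zip(xx,yy)])
        w=d[yy,xx].astype(float); mu=(P*w[:,None]).sum(0)/w.sum()
        ev,ec=np.linalg.eigh(np.cov(P.T)); ax=ec[:,1]
        L=np.ptp(P@ax)*1000; Wd=np.ptp(P@ec[:,0])*1000
        out.append((mu,np.degrees(np.arctan2(ax[1],ax[0]))%180,L,Wd,st[k,4],(xx.mean()+c0,yy.mean()+r0)))
    for o in out: print("rod xy",o[0].round(4),"axis deg",round(o[1],1),"L,W mm",round(o[2],1),round(o[3],1),"n",o[4],"px",np.round(o[5],1))
    return out
E
python3 - <<'E'
from h import *
t=dict(np.load("top21.npz"));rods(t)
save(t,"t21r.png",(205,270,215,270),12)
E
```

```text
rod xy [0.5372 0.0859] axis deg 31.2 L,W mm 26.2 5.6 n 14 px [245.1 225. ]
rod xy [0.4557 0.0465] axis deg 168.7 L,W mm 149.1 14.2 n 137 px [256.  246.7]
rod xy [0.5053 0.0709] axis deg 67.9 L,W mm 27.6 4.0 n 11 px [249.3 233.7]
rod xy [0.4338 0.0696] axis deg 170.4 L,W mm 25.3 4.1 n 10 px [249.6 253.7]
rod xy [0.4058 0.116 ] axis deg 72.2 L,W mm 17.2 13.6 n 12 px [236.8 261.5]
```

View pics/t21r.png

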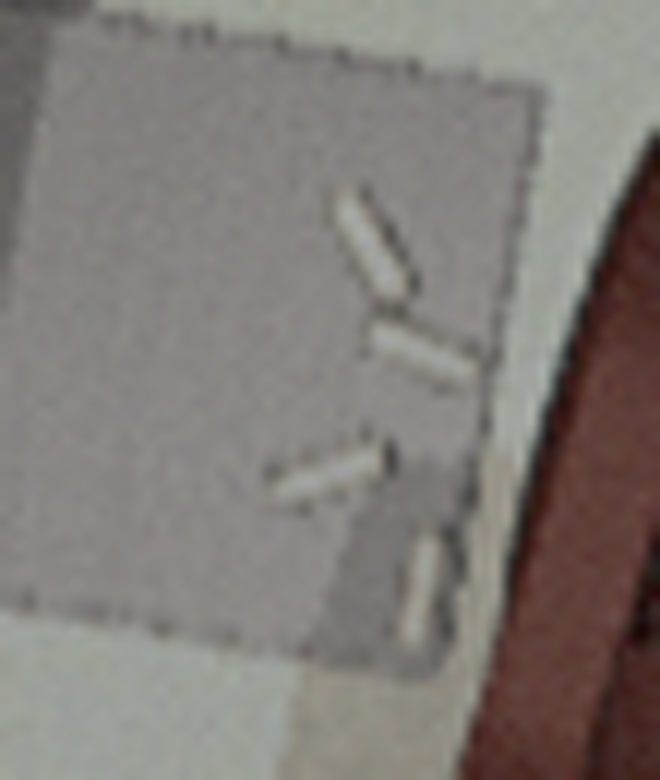

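```bash
python3 - <<'E'
s=open("h.py").read()
s=s.replace('bg=cv2.medianBlur(v,25); d=v.astype(int)-bg','d=cv2.morphologyEx(cv2.GaussianBlur(v,(0,0),.6),cv2.MORPH_TOPHAT,np.ones((9,9),np.uint8)).astype(int)')
s=s.replace('thr or 18','thr or 14').replace('    n,l,st,ce=','    if poly is not None:\n        k=np.zeros_like(m); cv2.fillPoly(k,[np.round(np.array(poly)-[c0,r0]).astype(np.int32)],1); m*=k\n    n,l,st,ce=').replace('show=None','poly=None')
open("h.py","w").write(s)
E
python3 - <<'E'
from h import *
t=dict(np.load("top21.npz"))
P=np.array([(45,22),(540,95),(435,665),(0,590)])/12+[215,205]
print(P.round(1).tolist())
c=P.mean(0);P=c+(P-c)*.96
rods(t,poly=P)
# well dots / pan floor corners world
for p in P: print(plane(t,*p,.008).round(3))
W=wmap(t); print([W[int(v),int(u)].round(3).tolist() for u,v in((245,225),(250,234),(242,244),(250,254),(235,235))])
E
```

```text
[[218.8, 206.8], [260.0, 212.9], [251.2, 260.4], [215.0, 254.2]]
rod xy [0.5345 0.0836] axis deg 33.6 L,W mm 31.3 8.0 n 22 px [245.6 225.5]
rod xy [0.5043 0.069 ] axis deg 68.0 L,W mm 32.3 7.3 n 20 px [249.8 234. ]
rod xy [0.4793 0.0625] axis deg 134.0 L,W mm 22.9 12.9 n 20 px [251.6 240.8]
rod xy [0.4679 0.096 ] axis deg 104.0 L,W mm 23.6 13.1 n 20 px [242.4 244.2]
rod xy [0.4326 0.0703] axis deg 170.2 L,W mm 29.4 8.3 n 22 px [249.4 254. ]
[0.6   0.179 0.008]
[0.577 0.035 0.008]
[0.413 0.066 0.008]
[0.436 0.191 0.008]
[[0.536, 0.085, 0.024], [0.504, 0.068, 0.015], [0.468, 0.097, 0.011], [0.432, 0.068, 0.013], [0.501, 0.123, 0.002]]
```

Run:
```python
from h import *
go([.468,.0965,.08],16);go([.468,.0965,.006],16)
```

```text
t 25.12 tcp [ 0.4505 -0.0684  0.3295] w 0.765 f [ 0.5  0.1 -0.1] q1,q6 [-0.31 -1.57] -> shift [-16.25   3.39  24.94] turn -0.59
t 25.12 tcp [ 0.4505 -0.0684  0.3295] w 0.765 f [ 0.5  0.1 -0.1] q1,q6 [-0.31 -1.57] -> shift [-16.25   3.4   32.34] turn -0.59
```

arm_command --pt "-3 0.7 3 -0.15 120" --pt "-7 1.5 8 -0.3 150" --pt "-11 2.4 13 -0.45 150" --pt "-15 3.2 18 -0.59 150" --pt "-16.2 3.4 22 -0.59 150" --pt "-16.2 3.4 25 -0.59 150" --pt "-16.2 3.4 25 -0.59 150" --pt "-16.2 3.4 25 -0.59 150" --grip_force 40

```text
clock: 26.12
tcp_pos: [0.4688, 0.0951, 0.0803]
orientation: [0.798, -0.603, 0.0, -0.0]
ft_force: [-0.7, 0.1, -0.6]
width: 0.411
```

Run:
```python
from h import *
go([.468,.0965,.006],16)
s=snap("side");save(s,"s22.png",(180,260,190,290),7)
t=snap("top");save(t,"t22.png",(150,310,200,450),3)
```

```text
t 26.12 tcp [0.4688 0.0951 0.0803] w 0.411 f [-0.7  0.1 -0.6] q1,q6 [ 0.05 -1.8 ] -> shift [-0.16  0.05  7.43] turn -0.003
```

View pics/s22.png

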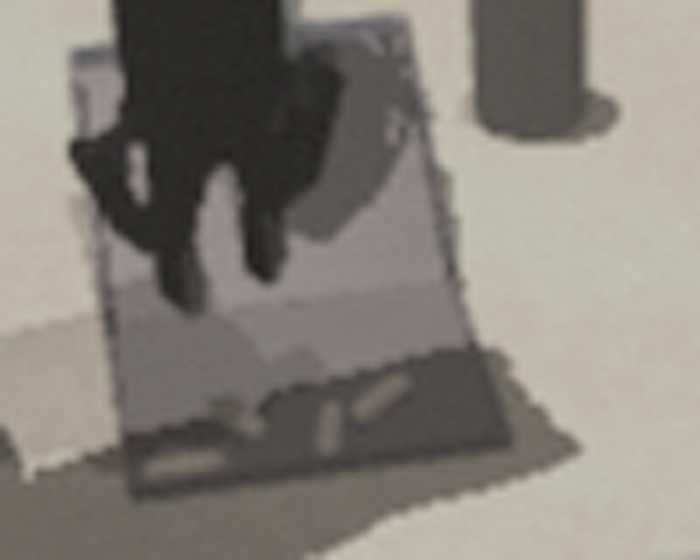

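View pics/t22.png

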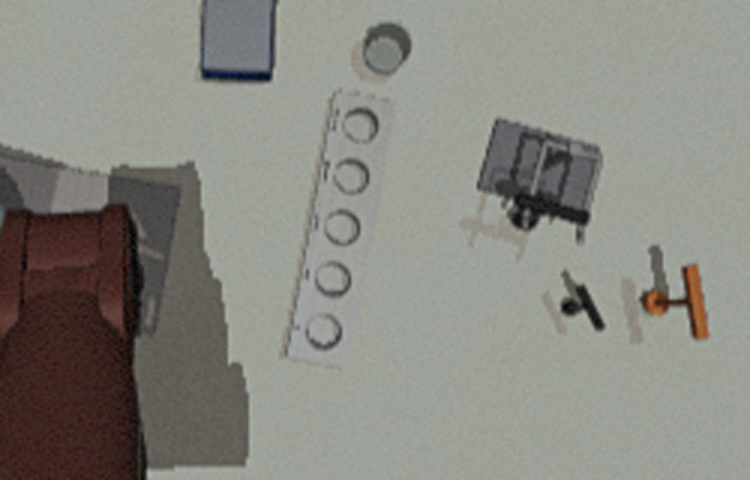

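```bash
cat >> h.py <<'E'
def wells(t,roi=(170,275,290,340)):
    r0,r1,c0,c1=roi
    g=cv2.cvtColor(t["color"],cv2.COLOR_RGB2GRAY)[r0:r1,c0:c1]; g=cv2.resize(g,None,fx=6,fy=6,interpolation=cv2.INTER_CUBIC)
    c=cv2.HoughCircles(cv2.GaussianBlur(g,(0,0),2),cv2.HOUGH_GRADIENT,1.5,60,param1=60,param2=22,minRadius=30,maxRadius=46)
    out=[]
    if c is not None:
        for x,y,r in c[0]:
            u,v=(x+.5)/6-.5+c0,(y+.5)/6-.5+r0; out.append((plane(t,u,v,.05),r/6,u,v))
    out.sort(key=lambda o:o[0][0])
    for o in out: print("well",o[0].round(4),"r px",round(o[1],2),"px",round(o[2],1),round(o[3],1))
    return out
E
python3 - <<'E'
from h import *
s=snap("side");print(proj(s,[.468,.0965,.0095]),"obs 223.9,239.6")
t=snap("top");wells(t)
for a in((360,126),(350,177),(342,228),(332,280),(323,331)): print(plane(t,200+a[0]/3,150+a[1]/3,.05).round(3))
E
```

```text
[223.23647965 238.91972173] obs 223.9,239.6
well [ 0.409  -0.1362  0.05  ] r px 5.9 px 307.5 260.2
well [ 0.47   -0.1475  0.05  ] r px 6.12 px 310.5 242.7
well [ 0.5306 -0.1607  0.05  ] r px 6.18 px 314.0 225.5
well [ 0.5644 -0.1391  0.05  ] r px 7.25 px 307.7 216.0
well [ 0.5908 -0.1713  0.05  ] r px 6.15 px 316.7 208.5
well [ 0.6514 -0.182   0.05  ] r px 6.1 px 319.5 191.5
[ 0.649 -0.184  0.05 ]
[ 0.589 -0.171  0.05 ]
[ 0.529 -0.161  0.05 ]
[ 0.468 -0.148  0.05 ]
[ 0.409 -0.137  0.05 ]
```

The pan has not moved, since rod C reprojects within 1 px, and the wells are found. I grasp rod C.

arm_command --pt "-0.1 0 3 0 150" --pt "-0.1 0 5.5 0 150" --pt "-0.1 0 6.8 0 150" --pt "-0.1 0 7.4 0 150" --pt "-0.1 0 7.4 0 150" --pt "-0.1 0 7.4 0 255" --pt "-0.1 0 7.4 0 255" --pt "-0.1 0 7.4 0 255" --pt "-0.1 0 7.4 0 255" --pt "-0.1 0 6 0 255" --pt "-0.1 0 3 0 255" --pt "-0.1 0 -2 0 255" --pt "-0.1 0 -2 0 255"

```text
clock: 27.95
tcp_pos: [0.4702, 0.0971, 0.1033]
orientation: [0.798, -0.602, 0.003, -0.002]
ft_force: [-0.6, 0.3, -0.0]
width: 0.127
```

Run:
```python
from h import *
go([.41,-.137,.09],16)
s=snap("side");save(s,"s23.png",(180,260,190,290),7)
```

```text
t 27.95 tcp [0.4702 0.0971 0.1033] w 0.127 f [-0.6  0.3 -0. ] q1,q6 [ 0.05 -1.8 ] -> shift [20.86 12.21  1.28] turn -0.002
```

View pics/s23.png

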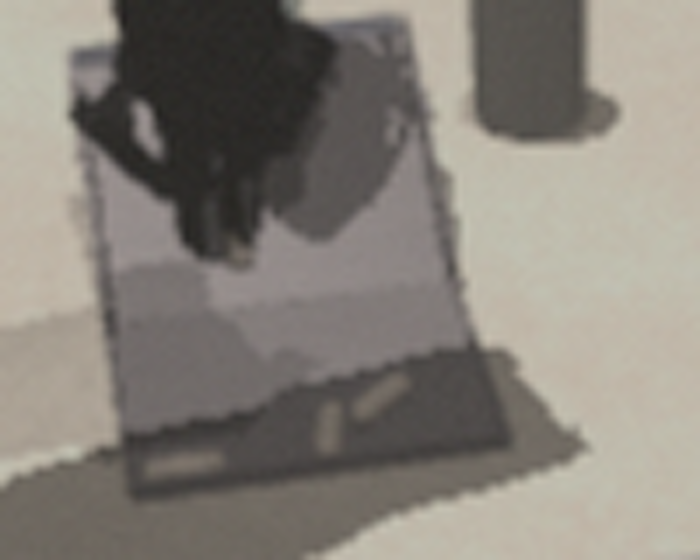

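Run:
```python
from h import *
go([.408,-.131,.10],16);go([.408,-.131,.056],16)
```

```text
t 28.0 tcp [0.469  0.097  0.1014] w 0.129 f [-0.1 -0.2 -0.1] q1,q6 [ 0.05 -1.8 ] -> shift [20.26 12.11  0.11] turn -0.002
t 28.0 tcp [0.469  0.097  0.1014] w 0.129 f [-0.1 -0.2 -0.1] q1,q6 [ 0.05 -1.8 ] -> shift [20.25 12.13  4.51] turn -0.002
```

arm_command --pt "3 1.8 0 0 255" --pt "7 4.2 0 0 255" --pt "12 7.2 0 0 255" --pt "16.5 9.9 0 0 255" --pt "19.5 11.7 0 0 255" --pt "20.2 12.1 0 0 255" --pt "20.2 12.1 2 0 255" --pt "20.2 12.1 2 0 255"

```text
clock: 29.0
tcp_pos: [0.4052, -0.1293, 0.0781]
orientation: [0.798, -0.602, -0.002, 0.0]
ft_force: [0.2, 0.2, -0.1]
width: 0.129
```

Run:
```python
from h import *
go([.408,-.131,.057],16)
s=snap("side");save(s,"s24.png",(230,310,190,300),7);print(proj(s,[.4095,-.1365,.05]))
```

```text
t 29.0 tcp [ 0.4052 -0.1293  0.0781] w 0.129 f [ 0.2  0.2 -0.1] q1,q6 [-0.48 -2.33] -> shift [ 0.25 -0.23  2.11] turn -0.002
[227.20843129 276.0265615 ]
```

View pics/s24.png

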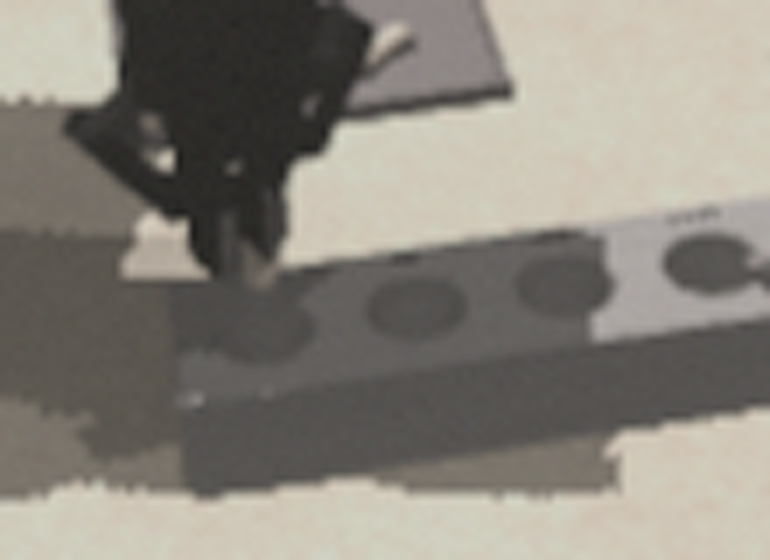

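arm_command --pt "0.2 -0.2 1.2 0 255" --pt "0.2 -0.2 2.1 0 255" --pt "0.2 -0.2 2.1 0 255" --pt "0.2 -0.2 2.1 0 150" --pt "0.2 -0.2 2.1 0 150" --pt "0.2 -0.2 2.1 0 150" --pt "0.2 -0.2 1 0 150" --pt "0.2 -0.2 -3 0 150" --pt "-3 -2 -7 0 150" --pt "-6 -4 -7 0 150" --pt "-6 -4 -7 0 150"

```text
clock: 30.42
tcp_pos: [0.4293, -0.0604, 0.1505]
orientation: [0.799, -0.601, 0.001, -0.0]
ft_force: [-0.5, -0.0, 0.6]
width: 0.413
```

Run:
```python
from h import *
s=snap("side");save(s,"s25.png",(200,310,190,330),5.5)
t=snap("top");save(t,"t25.png",(165,280,220,350),6)
t0=t
st=robot.state();print(st["tcp_pos"],st["q"].round(2))
P=np.array([[218.8, 206.8], [260.0, 212.9], [251.2, 260.4], [215.0, 254.2]]);c=P.mean(0);P=c+(P-c)*.96
rods(t,poly=P)
```

```text
[ 0.42852859 -0.06188216  0.14973535] [-0.31  0.19 -0.52  0.86 -0.   -2.16]
rod xy [0.5341 0.0836] axis deg 29.7 L,W mm 31.1 9.0 n 21 px [245.6 225.6]
rod xy [0.5213 0.0561] axis deg 158.0 L,W mm 21.5 12.8 n 16 px [253.3 229.2]
rod xy [0.5051 0.0704] axis deg 67.9 L,W mm 28.9 7.3 n 17 px [249.4 233.8]
rod xy [0.4329 0.0703] axis deg 171.9 L,W mm 28.8 4.6 n 12 px [249.4 253.8]
```

View pics/s25.png

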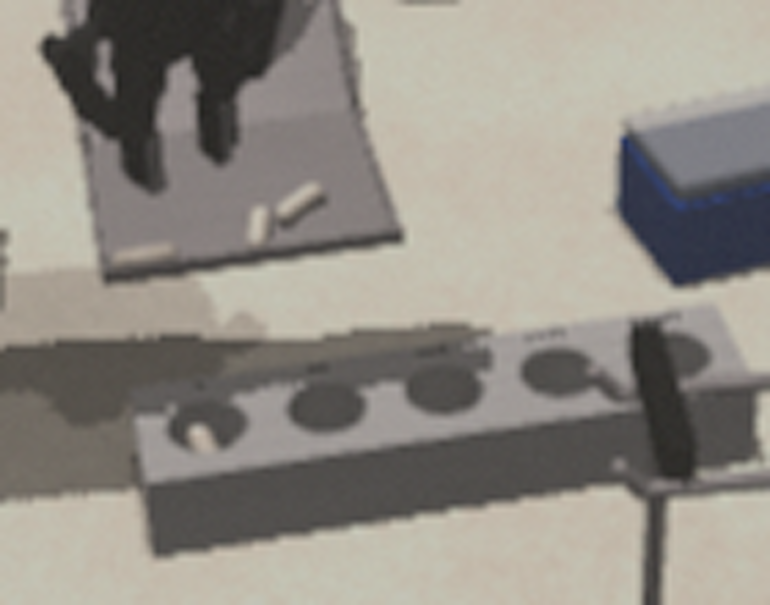

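View pics/t25.png

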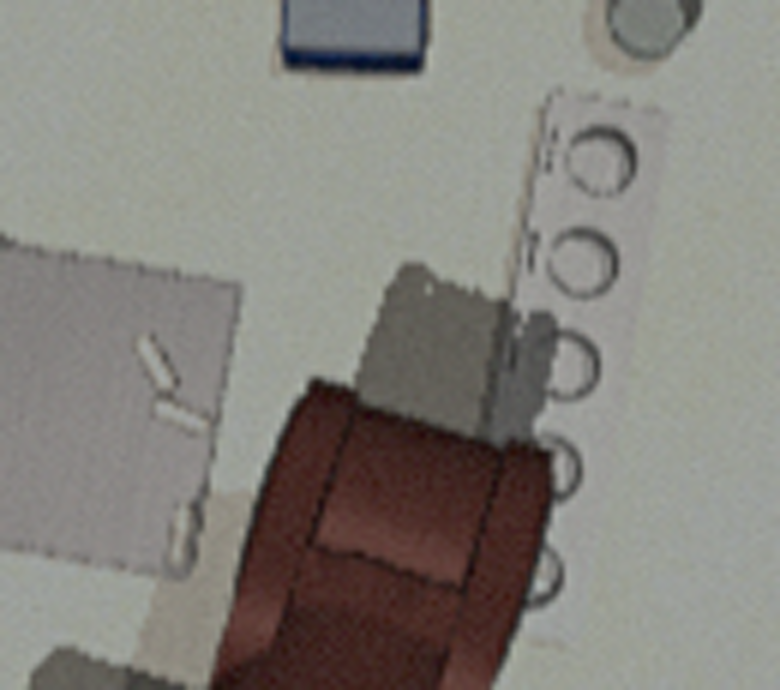

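Rod C stands in well 1 (side crop (203,437)). Rod A is next: centre (0.534,0.084), axis 33°, gripped 4 mm off its middle, away from rod B.

Run:
```python
from h import *
s=snap("side");W=wmap(s)
for v in range(276,284): print([W[v,u].round(3).tolist() for u in (225,227,229)])
go([.5377,.0858,.10],-57);go([.5377,.0858,.006],-57)
```

```text
[[0.407, -0.12, 0.038], [0.414, -0.117, 0.034], [0.418, -0.122, 0.036]]
[[0.408, -0.117, 0.032], [0.412, -0.122, 0.034], [0.418, -0.121, 0.031]]
[[0.406, -0.124, 0.034], [0.411, -0.128, 0.036], [0.417, -0.124, 0.03]]
[[0.405, -0.128, 0.034], [0.41, -0.129, 0.033], [0.417, -0.123, 0.026]]
[[0.404, -0.129, 0.031], [0.409, -0.133, 0.033], [0.417, -0.122, 0.021]]
[[0.403, -0.13, 0.029], [0.409, -0.131, 0.027], [0.414, -0.134, 0.028]]
[[0.396, -0.157, 0.049], [0.407, -0.138, 0.03], [0.406, -0.163, 0.05]]
[[0.395, -0.161, 0.049], [0.401, -0.159, 0.046], [0.406, -0.163, 0.047]]
t 30.57 tcp [ 0.4284 -0.0622  0.1495] w 0.416 f [-0.8 -0.7 -0.1] q1,q6 [-0.31 -2.16] -> shift [-11.24 -14.57   4.95] turn 1.272
t 30.57 tcp [ 0.4284 -0.0622  0.1495] w 0.416 f [-0.8 -0.7 -0.1] q1,q6 [-0.31 -2.16] -> shift [-11.24 -14.57  14.35] turn 1.272
```

Rod C's surface is at z 0.027–0.036, below the block top, so it is well inside.

arm_command --pt "-2 -2.5 1 0.17 150" --pt "-4.5 -6 2 0.35 150" --pt "-7 -9 3 0.53 150" --pt "-9.5 -12 4 0.71 150" --pt "-11.2 -14.6 5 0.89 150" --pt "-11.2 -14.6 5 1.07 150" --pt "-11.2 -14.6 5 1.22 150" --pt "-11.2 -14.6 5 1.272 150" --pt "-11.2 -14.6 8 1.272 150" --pt "-11.2 -14.6 8 1.272 150"

```text
clock: 31.82
tcp_pos: [0.5365, 0.0848, 0.0676]
orientation: [-0.284, 0.959, 0.0, -0.002]
ft_force: [-0.9, -0.3, 0.6]
width: 0.41
```

Run:
```python
from h import *
go([.5377,.0858,.006],-57)
s=snap("side");save(s,"s26.png",(180,260,190,290),7);print([proj(s,[x,y,.0095]).round(1) for x,y in((.534,.0836),(.5045,.0695),(.433,.0703))])
```

```text
t 31.82 tcp [0.5365 0.0848 0.0676] w 0.41 f [-0.9 -0.3  0.6] q1,q6 [ 0.02 -0.55] -> shift [-0.18  0.01  6.16] turn -0.001
[array([243. , 236.3]), array([236.1, 240.6]), array([215.4, 245.7])]
```

View pics/s26.png

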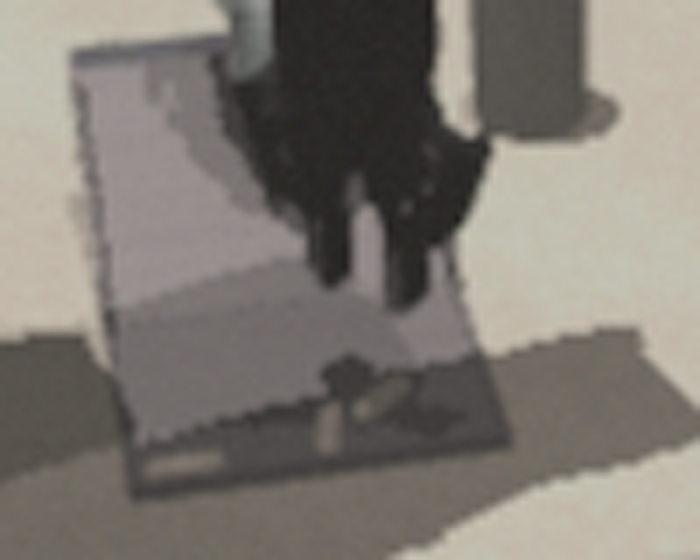

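arm_command --pt "-0.1 0 3 0 150" --pt "-0.1 0 5 0 150" --pt "-0.1 0 6.1 0 150" --pt "-0.1 0 6.1 0 150" --pt "-0.1 0 6.1 0 255" --pt "-0.1 0 6.1 0 255" --pt "-0.1 0 6.1 0 255" --pt "-0.1 0 6.1 0 255" --pt "-0.1 0 5 0 255" --pt "-0.1 0 2 0 255" --pt "-0.1 0 -2 0 255" --pt "-0.1 0 -5 0 255" --pt "-0.1 0 -5 0 255"

```text
clock: 33.5
tcp_pos: [0.5409, 0.0865, 0.1223]
orientation: [-0.284, 0.959, -0.001, 0.002]
ft_force: [-0.3, 0.2, -1.6]
width: 0.123
```

Run:
```python
from h import *
s=snap("side");save(s,"s27.png",(180,260,190,290),7)
t=snap("top");wells(t)
st=robot.state();print(st["orientation"])
go([.470-.002*.839,-.148-.002*.545,.09],-57);go([.470-.002*.839,-.148-.002*.545,.056],-57)
```

```text
well [ 0.4107 -0.1362  0.05  ] r px 6.32 px 307.5 259.7
well [ 0.47   -0.1475  0.05  ] r px 6.18 px 310.5 242.7
well [ 0.5306 -0.1598  0.05  ] r px 6.22 px 313.7 225.5
well [ 0.5944 -0.1714  0.05  ] r px 5.28 px 316.7 207.5
well [ 0.6514 -0.182   0.05  ] r px 6.25 px 319.5 191.5
[-2.84129904e-01  9.58785766e-01 -4.58912259e-05  2.22392542e-04]
t 33.6 tcp [0.5391 0.0864 0.1196] w 0.123 f [-0.6 -0.3 -1.2] q1,q6 [ 0.03 -0.55] -> shift [ 18.77 -15.89   2.95] turn 0.0
t 33.6 tcp [0.5391 0.0864 0.1196] w 0.123 f [-0.6 -0.3 -1.2] q1,q6 [ 0.03 -0.55] -> shift [ 18.77 -15.89   6.35] turn 0.0
```

View pics/s27.png

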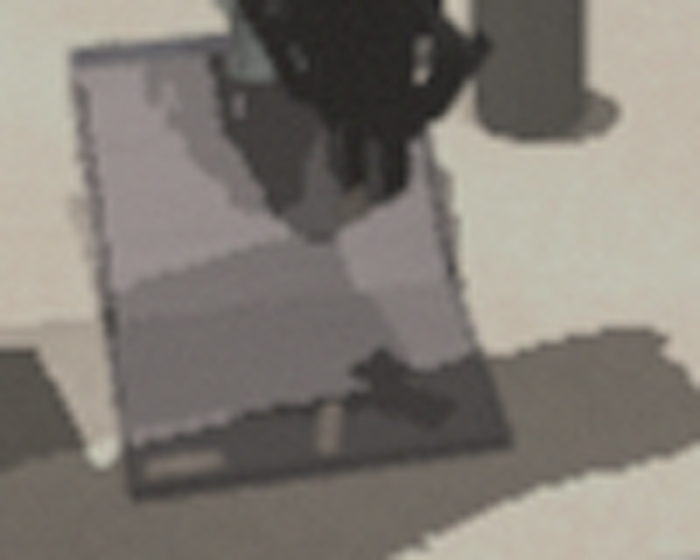

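arm_command --pt "3 -2.5 0.5 0 255" --pt "7 -6 1 0 255" --pt "11 -9.5 1.5 0 255" --pt "15 -13 2 0 255" --pt "18 -15.2 2.5 0 255" --pt "18.8 -15.9 3 0 255" --pt "18.8 -15.9 4.2 0 255" --pt "18.8 -15.9 4.2 0 255"

```text
clock: 34.6
tcp_pos: [0.4674, -0.1479, 0.0759]
orientation: [-0.285, 0.959, 0.001, -0.001]
ft_force: [-1.6, -0.1, 0.1]
width: 0.125
```

Run:
```python
from h import *
go([.470-.002*.839,-.148-.002*.545,.056],-57)
s=snap("side");save(s,"s28.png",(230,310,190,300),7);print(proj(s,[.47,-.148,.05]))
```

```text
t 34.6 tcp [ 0.4674 -0.1479  0.0759] w 0.125 f [-1.6 -0.1  0.1] q1,q6 [-0.46 -1.03] -> shift [-0.01 -0.16  1.99] turn 0.001
[248.74955076 272.6975788 ]
```

View pics/s28.png

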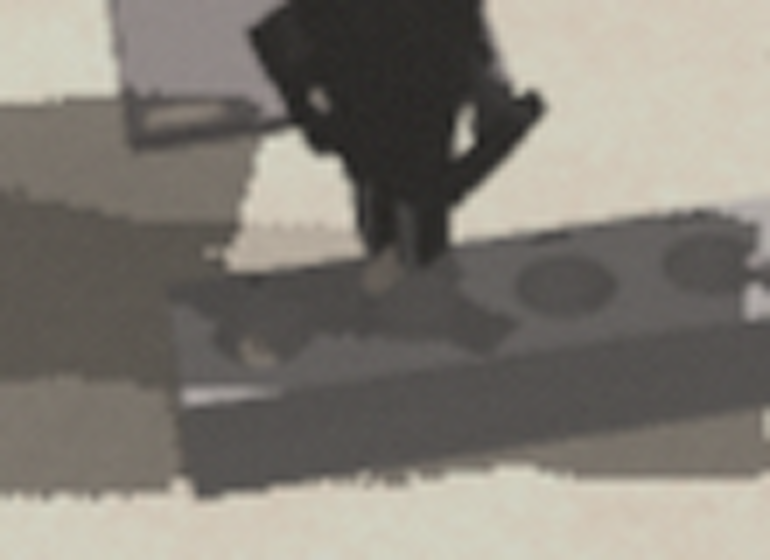

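arm_command --pt "0 -0.2 1.2 0 255" --pt "0 -0.2 2 0 255" --pt "0 -0.2 2 0 255" --pt "0 -0.2 2 0 150" --pt "0 -0.2 2 0 150" --pt "0 -0.2 2 0 150" --pt "0 -0.2 1 0 150" --pt "0 -0.2 -3 0 150" --pt "-3 4 -7 0 150" --pt "-6 7 -7 0 150" --pt "-6 7 -7 0 150"

```text
clock: 36.02
tcp_pos: [0.4809, -0.0558, 0.1487]
orientation: [-0.286, 0.958, -0.0, 0.001]
ft_force: [0.2, -1.4, -1.2]
width: 0.412
```

Run:
```python
from h import *
s=snap("side");save(s,"s29.png",(200,310,190,330),5.5)
t=snap("top");save(t,"t29.png",(165,280,220,350),6)
P=np.array([[218.8, 206.8], [260.0, 212.9], [251.2, 260.4], [215.0, 254.2]]);c=P.mean(0);P=c+(P-c)*.96
rods(t,poly=P);go([.5045,.0695,.08],-22)
```

```text
rod xy [0.5046 0.0706] axis deg 65.1 L,W mm 29.1 9.8 n 22 px [249.4 234. ]
rod xy [0.4321 0.0701] axis deg 168.2 L,W mm 29.5 7.9 n 21 px [249.4 254.2]
t 36.12 tcp [ 0.4804 -0.0579  0.1478] w 0.41 f [ 0.1 -0.4  0.5] q1,q6 [-0.27 -0.85] -> shift [-8.97  9.37  6.78] turn -0.609
```

View pics/s29.png

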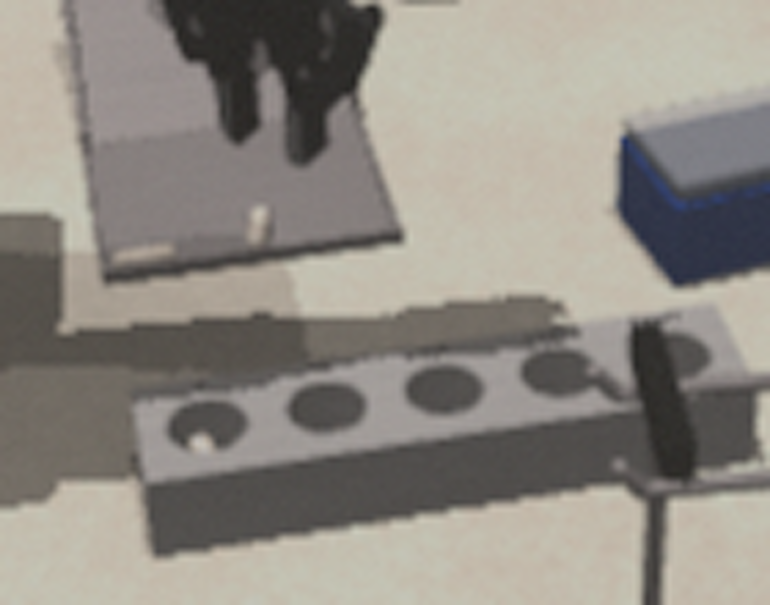

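View pics/t29.png

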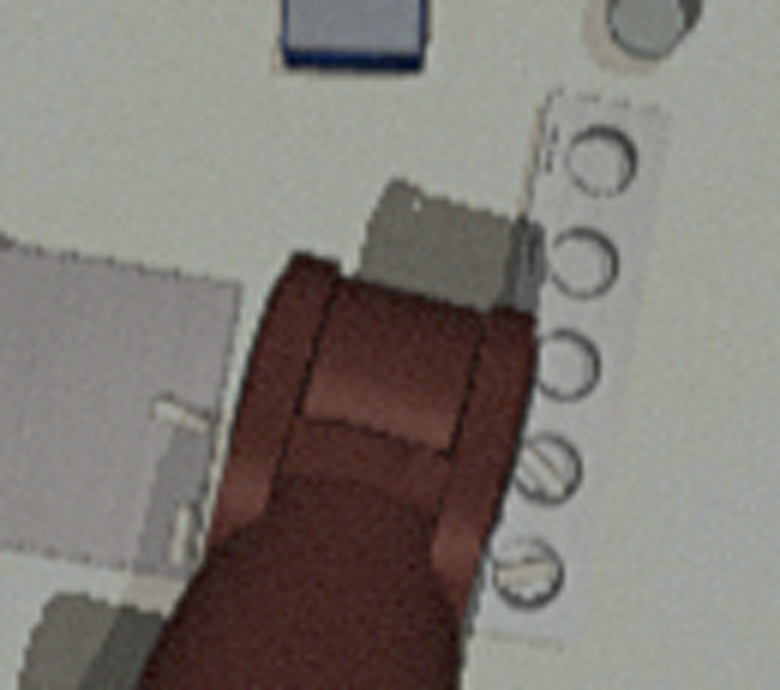

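Rod A lies in well 2 (top crop (548,470)) and rod C is in well 1 (528,572). Rod B is next.

Run:
```python
from h import *
go([.506,.074,.07],-23)
```

```text
t 36.12 tcp [ 0.4804 -0.0579  0.1478] w 0.41 f [ 0.1 -0.4  0.5] q1,q6 [-0.27 -0.85] -> shift [-9.34  9.66  7.78] turn -0.592
```

arm_command --pt "-2.5 2.5 1 -0.15 150" --pt "-5.5 5.8 3 -0.32 150" --pt "-8.5 8.8 5 -0.48 150" --pt "-9.3 9.7 7 -0.592 150" --pt "-9.3 9.7 7.8 -0.592 150" --pt "-9.3 9.7 7.8 -0.592 150" --pt "-9.3 9.7 7.8 -0.592 150"

```text
clock: 37.0
tcp_pos: [0.5059, 0.073, 0.07]
orientation: [-0.55, 0.835, -0.0, 0.0]
ft_force: [0.5, -0.5, 0.2]
width: 0.411
```

Run:
```python
from h import *
go([.506,.074,.006],-23)
s=snap("side");save(s,"s30.png",(180,260,190,290),7)
```

```text
t 37.0 tcp [0.5059 0.073  0.07  ] w 0.411 f [ 0.5 -0.5  0.2] q1,q6 [ 0.   -1.17] -> shift [-0.1   0.04  6.4 ] turn -0.004
```

View pics/s30.png

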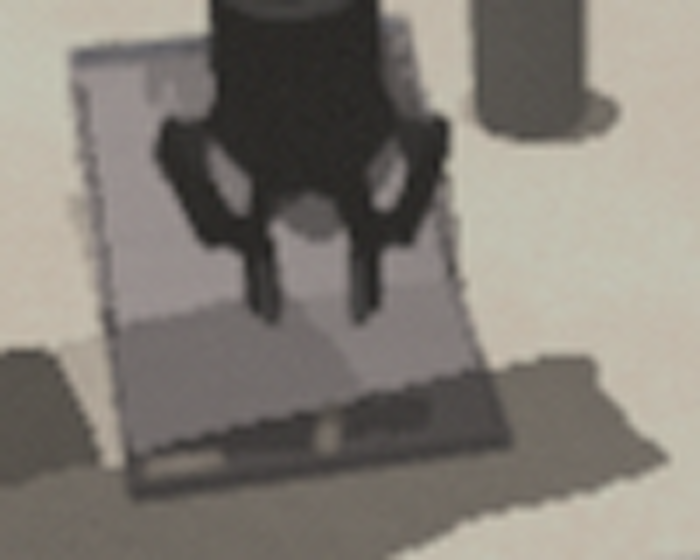

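The jaws straddle rod B (crop (327,432)), so I grasp it.

arm_command --pt "-0.1 0 3 0 150" --pt "-0.1 0 5 0 150" --pt "-0.1 0 6.3 0 150" --pt "-0.1 0 6.3 0 150" --pt "-0.1 0 6.3 0 255" --pt "-0.1 0 6.3 0 255" --pt "-0.1 0 6.3 0 255" --pt "-0.1 0 6.3 0 255" --pt "-0.1 0 5 0 255" --pt "-0.1 0 2 0 255" --pt "-0.1 0 -2 0 255" --pt "-0.1 0 -5 0 255" --pt "-0.1 0 -5 0 255"

```text
clock: 38.67
tcp_pos: [0.5076, 0.075, 0.1222]
orientation: [-0.551, 0.834, -0.001, 0.002]
ft_force: [0.6, -0.2, -0.1]
width: 0.124
```

Run:
```python
from h import *
s=snap("side");save(s,"s31.png",(180,260,190,290),7)
t=snap("top");wells(t)
go([.5306-.002*.39,-.160-.002*.92,.076],-23)
```

```text
well [ 0.409  -0.1353  0.05  ] r px 6.1 px 307.2 260.2
well [ 0.47   -0.1475  0.05  ] r px 6.18 px 310.5 242.7
well [ 0.5306 -0.1598  0.05  ] r px 6.18 px 313.7 225.5
well [ 0.5908 -0.1713  0.05  ] r px 6.1 px 316.7 208.5
well [ 0.6514 -0.1837  0.05  ] r px 5.92 px 320.0 191.5
t 38.77 tcp [0.5057 0.075  0.1196] w 0.125 f [-0.4 -0.8 -1.3] q1,q6 [ 0.   -1.16] -> shift [ 20.85 -11.49   4.36] turn -0.001
```

View pics/s31.png

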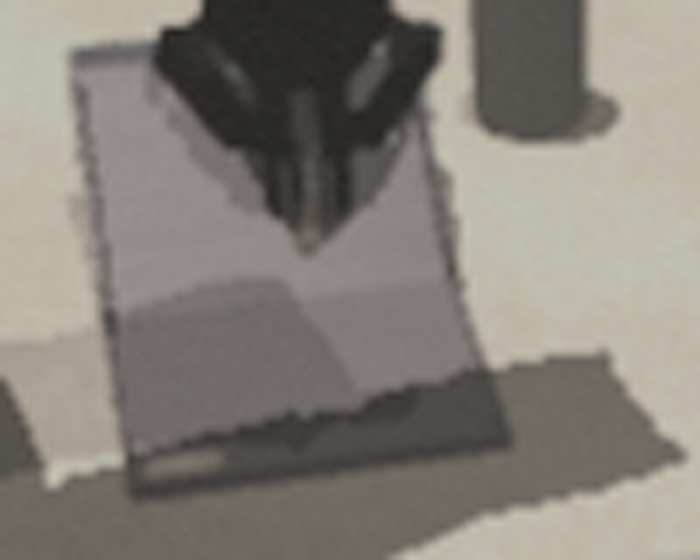

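Rod B is held and the wells have not moved. On to well 3.

arm_command --pt "3 -1.7 0.5 0 255" --pt "7 -3.9 1.5 0 255" --pt "12 -6.6 2.5 0 255" --pt "16.5 -9.1 3.5 0 255" --pt "20 -11 4.3 0 255" --pt "20.8 -11.5 4.3 0 255" --pt "20.8 -11.5 4.3 0 255" --pt "20.8 -11.5 4.3 0 255"

```text
clock: 39.78
tcp_pos: [0.5298, -0.1602, 0.0762]
orientation: [-0.552, 0.834, 0.0, -0.0]
ft_force: [-1.0, -0.1, -0.0]
width: 0.126
```

Run:
```python
from h import *
go([.5306-.002*.39,-.160-.002*.92,.056],-23)
s=snap("side");save(s,"s32.png",(230,310,190,300),7);print(proj(s,[.5306,-.16,.05]))
```

```text
t 39.77 tcp [ 0.5298 -0.1602  0.0762] w 0.126 f [-1.  -0.1 -0. ] q1,q6 [-0.43 -1.6 ] -> shift [ 0.15 -0.07  2.02] turn -0.0
[269.96922246 269.52693666]
```

View pics/s32.png

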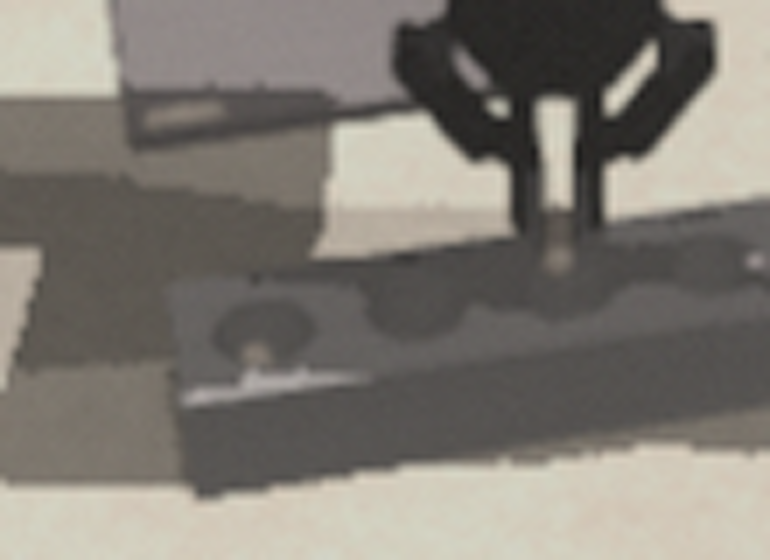

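arm_command --pt "0.1 0 1.2 0 255" --pt "0.1 0 2 0 255" --pt "0.1 0 2 0 255" --pt "0.1 0 2 0 150" --pt "0.1 0 2 0 150" --pt "0.1 0 2 0 150" --pt "0.1 0 1 0 150" --pt "0.1 0 -3 0 150" --pt "-3 4 -7 0 150" --pt "-7 8 -9 0 150" --pt "-10 10 -9 0 150" --pt "-10 10 -9 0 150"

```text
clock: 41.32
tcp_pos: [0.477, -0.0285, 0.1675]
orientation: [-0.553, 0.833, -0.0, 0.001]
ft_force: [1.7, -0.8, 0.3]
width: 0.416
```

Run:
```python
from h import *
s=snap("side");save(s,"s33.png",(200,310,190,330),5.5)
t=snap("top");save(t,"t33.png",(165,280,220,350),6)
P=np.array([[218.8, 206.8], [260.0, 212.9], [251.2, 260.4], [215.0, 254.2]]);c=P.mean(0);P=c+(P-c)*.97
rods(t,poly=P,thr=12);go([.4325,.0702,.08],80)
```

```text
rod xy [0.4466 0.0682] axis deg 147.7 L,W mm 15.9 14.9 n 14 px [250. 250.]
t 41.42 tcp [ 0.4777 -0.0305  0.1669] w 0.413 f [-1.3  0.1  0.4] q1,q6 [-0.22 -1.39] -> shift [-7.5   8.11  8.68] turn 1.344
```

View pics/s33.png

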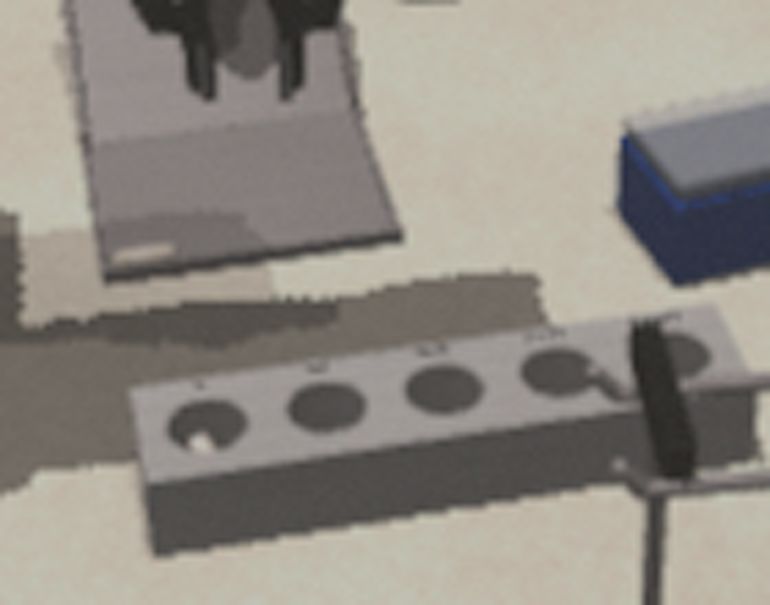

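View pics/t33.png

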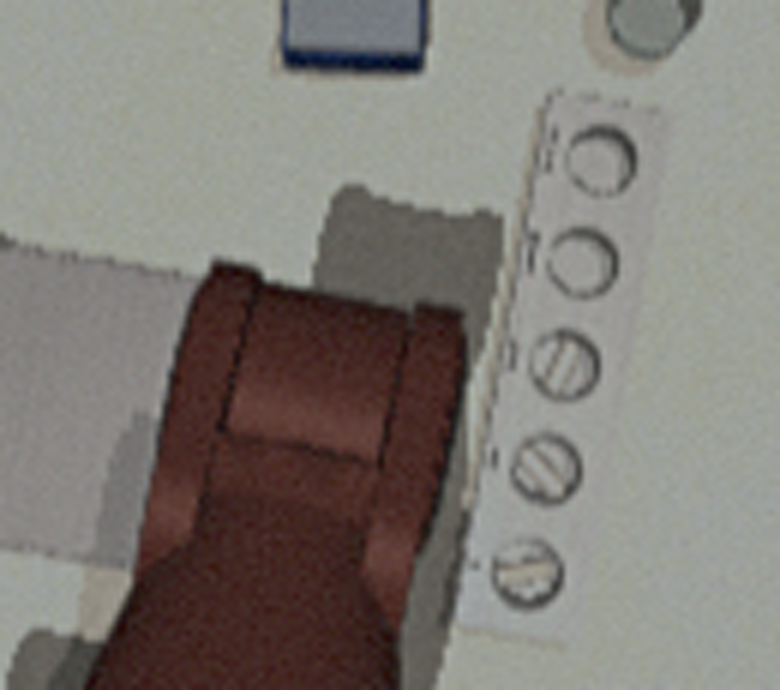

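Wells 1–3 are filled. The last rod, D at (0.4325,0.070), lies 3–4 mm from the front rim, so there is no room for a finger. I roll it inward with the shut fingertips just above the rim (z 0.012).

Run:
```python
from h import *
s=snap("side");print(proj(s,[.4325,.0702,.0095]),"obs",190+145/5.5,200+253/5.5)
go([.428,.0456,.06],-10);go([.428,.0456,.012],-10);go([.4325+.00044,.0702+.0025,.012],-10)
```

```text
[215.30361636 245.75597926] obs 216.36363636363637 246.0
t 41.48 tcp [ 0.4778 -0.0309  0.1666] w 0.418 f [-0.5 -0.6  0.1] q1,q6 [-0.22 -1.39] -> shift [-5.09  7.59 10.66] turn -0.228
t 41.48 tcp [ 0.4778 -0.0309  0.1666] w 0.418 f [-0.5 -0.6  0.1] q1,q6 [-0.22 -1.39] -> shift [-5.09  7.59 15.46] turn -0.228
t 41.48 tcp [ 0.4778 -0.0309  0.1666] w 0.418 f [-0.5 -0.6  0.1] q1,q6 [-0.22 -1.39] -> shift [-7.78  8.2  15.46] turn -0.228
```

arm_command --pt "-2 3 2 -0.1 200" --pt "-4 6 6 -0.2 255" --pt "-5.1 7.6 10 -0.228 255" --pt "-5.1 7.6 12.5 -0.228 255" --pt "-5.1 7.6 12.5 -0.228 255"

```text
clock: 42.1
tcp_pos: [0.4263, 0.0458, 0.04]
orientation: [-0.642, 0.766, 0.001, -0.001]
ft_force: [-0.6, -0.0, 0.4]
width: 0.002
```

Run:
```python
from h import *
go([.428,.0456,.012],-10);go([.433,.0727,.012],-10)
s=snap("side");save(s,"s34.png",(190,270,180,280),7)
```

```text
t 42.1 tcp [0.4263 0.0458 0.04  ] w 0.002 f [-0.6 -0.   0.4] q1,q6 [-0.06 -1.46] -> shift [-0.02 -0.18  2.8 ] turn -0.001
t 42.1 tcp [0.4263 0.0458 0.04  ] w 0.002 f [-0.6 -0.   0.4] q1,q6 [-0.06 -1.46] -> shift [-2.77 -0.2   2.8 ] turn -0.001
```

View pics/s34.png

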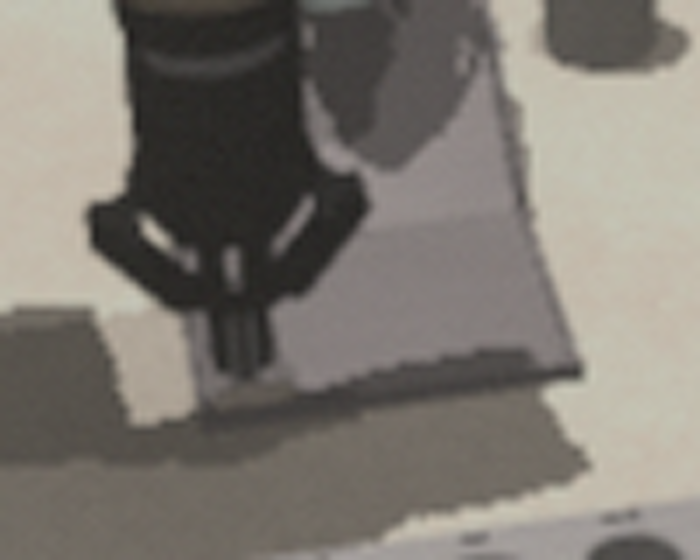

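arm_command --pt "0 -0.2 1.5 0 255" --pt "0 -0.2 2.5 0 255" --pt "0 -0.2 2.8 0 255" --pt "-0.3 -0.2 2.8 0 255" --pt "-0.7 -0.2 2.8 0 255" --pt "-1.1 -0.2 2.8 0 255" --pt "-1.5 -0.2 2.8 0 255" --pt "-1.9 -0.2 2.8 0 255" --pt "-2.2 -0.2 2.8 0 255" --pt "-2.5 -0.2 2.8 0 255" --pt "-2.7 -0.2 2.8 0 255" --pt "-2.5 -0.2 1.5 0 255" --pt "0 -0.2 -2 0 255" --pt "5 -1 -8 0 200" --pt "10 -2 -10 0 150" --pt "14 -3 -10 0 150" --pt "14 -3 -10 0 150"

```text
clock: 44.28
tcp_pos: [0.4333, -0.0998, 0.1428]
orientation: [-0.641, 0.767, -0.001, 0.0]
ft_force: [-0.6, 0.2, -0.5]
width: 0.41
```

Run:
```python
from h import *
s=snap("side");save(s,"s35.png",(180,270,180,290),7)
t=snap("top");save(t,"t35.png",(190,280,200,290),7)
P=np.array([[218.8, 206.8], [260.0, 212.9], [251.2, 260.4], [215.0, 254.2]]);c=P.mean(0);P=c+(P-c)*.97
rods(t,poly=P,thr=12)
```

```text
rod xy [0.4382 0.0769] axis deg 152.9 L,W mm 49.6 32.4 n 81 px [247.7 252.7]
```

View pics/s35.png

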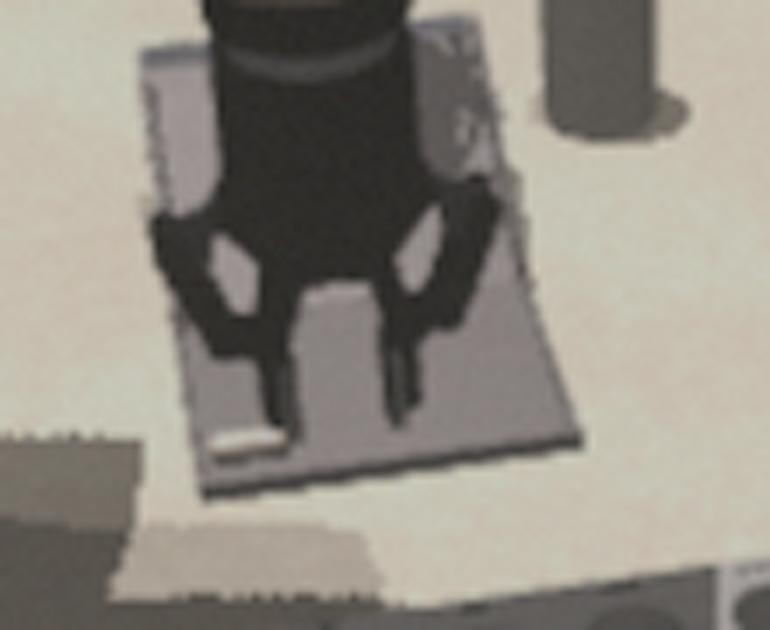

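View pics/t35.png

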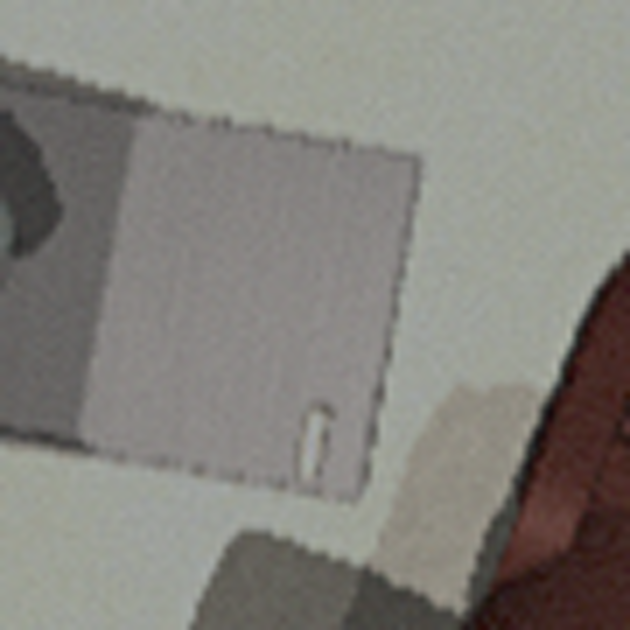

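The rod has rolled clear of the rim (top crop (314,444), about 27 mm from it). I measure and grasp it.

Run:
```python
from h import *
t=snap("top");s=snap("side")
a=plane(t,200+314/7-.0,190+444/7,.0095);b=plane(s,180+247/7,180+443/7,.0095);print(a,b)
e1=plane(t,200+322/7,190+410/7,.0095);e2=plane(t,200+307/7,190+478/7,.0095);d=e1-e2;print(d,np.degrees(np.arctan2(d[1],d[0])))
rods(t,roi=(225,275,225,262),poly=[(230,235),(252,240),(250,258.5),(230,255.5)],thr=16)
go([a[0],a[1],.07],77.6)
```

```text
[0.43448113 0.08667462 0.0095    ] [0.43639287 0.08351363 0.0095    ]
[ 0.034734   -0.00771907  0.        ] -12.529434738685737
rod xy [0.4411 0.0777] axis deg 128.6 L,W mm 44.8 27.6 n 47 px [247.5 251.5]
t 44.48 tcp [ 0.4321 -0.0958  0.1413] w 0.414 f [0.2 0.9 0.2] q1,q6 [-0.38 -1.78] -> shift [-18.01   2.92   7.14] turn -1.528
```

arm_command --pt "-3 0.5 0.5 0.18 140" --pt "-7 1 1 0.36 140" --pt "-11 1.8 2 0.54 140" --pt "-15 2.5 3 0.72 140" --pt "-18 3 4 0.9 140" --pt "-18 3.1 5 1.08 140" --pt "-18 3.1 6 1.26 140" --pt "-18 3.1 7 1.44 140" --pt "-18 3.1 7 1.614 140" --pt "-18 3.1 7 1.614 140" --pt "-18 3.1 7 1.614 140"

```text
clock: 45.85
tcp_pos: [0.4331, 0.0865, 0.0714]
orientation: [0.106, 0.994, 0.0, -0.0]
ft_force: [-0.8, -0.0, -0.3]
width: 0.451
```

Run:
```python
from h import *
go([.4375,.085,.006],77.5)
s=snap("side");save(s,"s36.png",(180,270,180,290),7)
```

```text
t 45.85 tcp [0.4331 0.0865 0.0714] w 0.451 f [-0.8 -0.  -0.3] q1,q6 [0.03 0.24] -> shift [-0.46 -0.06  6.54] turn 0.005
```

View pics/s36.png

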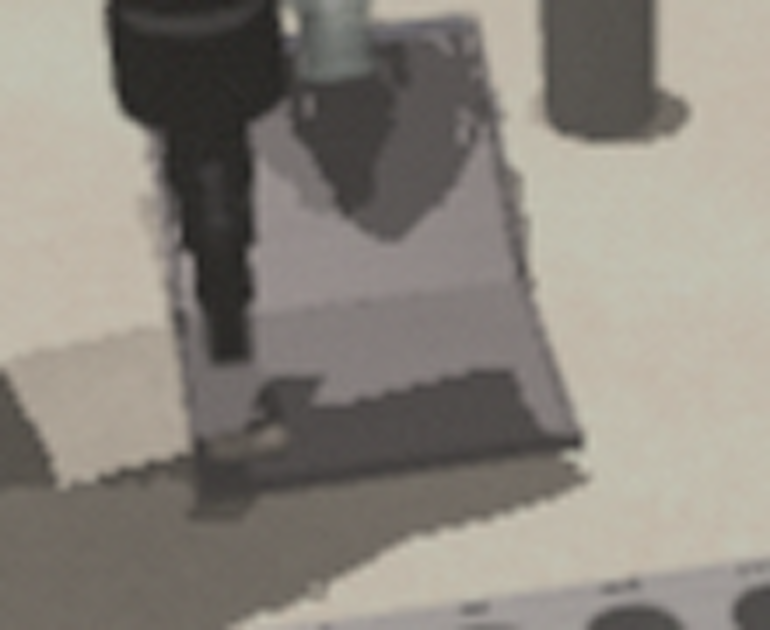

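arm_command --pt "-0.4 0 3 0 158" --pt "-0.4 0 5 0 158" --pt "-0.4 0 6.4 0 158" --pt "-0.4 0 6.4 0 158" --pt "-0.4 0 6.4 0 255" --pt "-0.4 0 6.4 0 255" --pt "-0.4 0 6.4 0 255" --pt "-0.4 0 6.4 0 255" --pt "-0.4 0 5 0 255" --pt "-0.4 0 2 0 255" --pt "-0.4 0 -2 0 255" --pt "-0.4 0 -5 0 255" --pt "-0.4 0 -5 0 255"

```text
clock: 47.52
tcp_pos: [0.4389, 0.0852, 0.1233]
orientation: [0.109, 0.994, 0.0, 0.002]
ft_force: [-0.4, -0.7, -0.8]
width: 0.126
```

Run:
```python
from h import *
s=snap("side");save(s,"s37.png",(180,270,180,290),7)
t=snap("top");wells(t)
go([.5908-.004*-.978*0,-.1713,.076])
```

```text
well [ 0.409  -0.1362  0.05  ] r px 6.15 px 307.5 260.2
well [ 0.4709 -0.1484  0.05  ] r px 6.25 px 310.7 242.5
well [ 0.5315 -0.1598  0.05  ] r px 6.28 px 313.7 225.2
well [ 0.5917 -0.1695  0.05  ] r px 5.9 px 316.2 208.2
well [ 0.6496 -0.1837  0.05  ] r px 5.7 px 320.0 192.0
t 47.62 tcp [0.4371 0.0851 0.1211] w 0.126 f [-0.1 -0.2 -0.4] q1,q6 [0.03 0.25] -> shift [-20.54 -21.72   4.52] turn 0.0
```

View pics/s37.png

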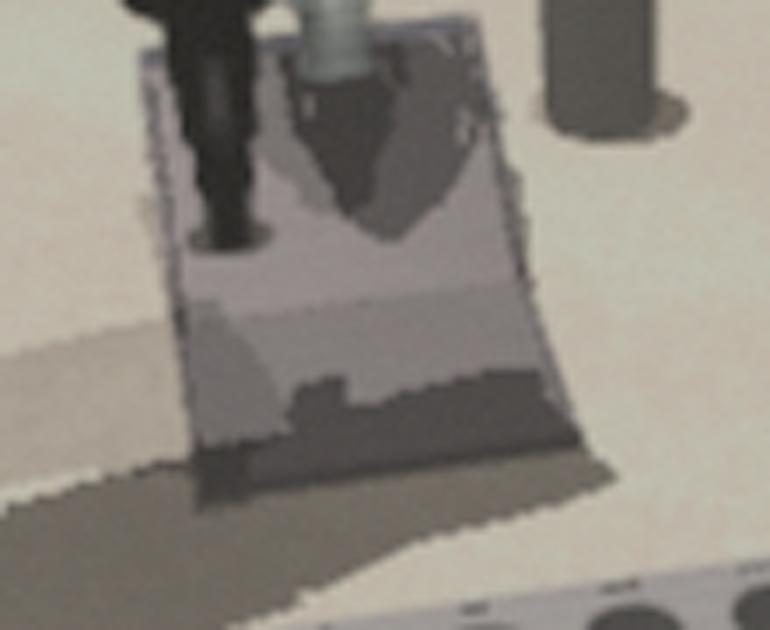

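arm_command --pt "-3 -3.2 0.5 0 255" --pt "-7 -7.6 1.5 0 255" --pt "-11 -12 2.5 0 255" --pt "-15 -16.3 3.5 0 255" --pt "-18.5 -20.2 4.3 0 255" --pt "-19.9 -21.7 4.5 0 255" --pt "-19.9 -21.7 4.5 0 255" --pt "-19.9 -21.7 4.5 0 255"

```text
clock: 48.62
tcp_pos: [0.5835, -0.1687, 0.0753]
orientation: [0.109, 0.994, 0.0, -0.001]
ft_force: [-0.0, 0.1, 0.6]
width: 0.128
```

Run:
```python
from h import *
go([.585,-.1693,.056])
s=snap("side");save(s,"s38.png",(225,305,240,350),7);print(proj(s,[.591,-.1705,.05]))
```

```text
t 48.62 tcp [ 0.5835 -0.1687  0.0753] w 0.128 f [-0.   0.1  0.6] q1,q6 [-0.4  -0.18] -> shift [-0.16 -0.02  1.93] turn 0.0
[290.50528487 266.13282009]
```

View pics/s38.png

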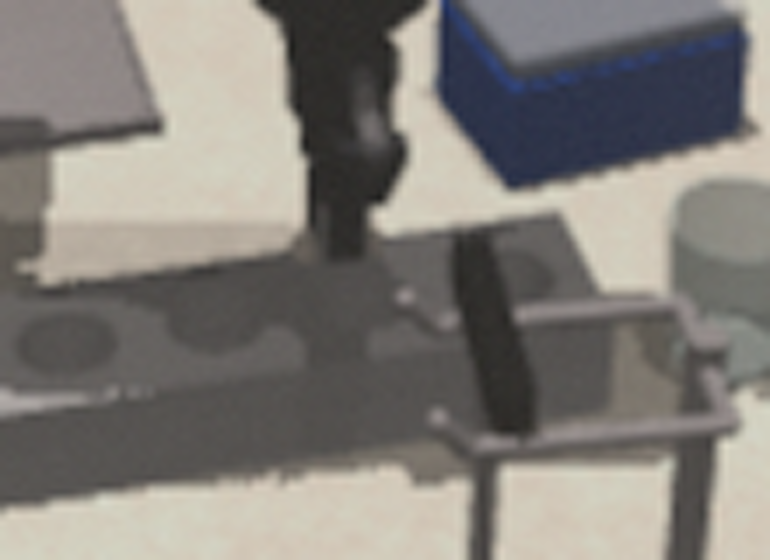

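arm_command --pt "-0.1 0 1.2 0 255" --pt "-0.1 0 1.95 0 255" --pt "-0.1 0 1.95 0 255" --pt "-0.1 0 1.95 0 155" --pt "-0.1 0 1.95 0 155" --pt "-0.1 0 1.95 0 155" --pt "-0.1 0 1 0 155" --pt "-0.1 0 -3 0 155" --pt "-0.1 0 -8 0 155" --pt "4 3 -13 0 155" --pt "9 7 -15 0 155" --pt "14 11 -15 0 155" --pt "18 15 -15 0 155" --pt "18 15 -15 0 155"

```text
clock: 50.42
tcp_pos: [0.4391, 0.018, 0.2274]
orientation: [0.107, 0.994, 0.0, 0.0]
ft_force: [1.0, -0.2, 0.4]
width: 0.389
```

Run:
```python
from h import *
s=snap("side");save(s,"s39.png",(180,350,180,380),4)
t=snap("top");save(t,"t39.png",(150,290,200,420),3.6);print(robot.state()["clock"],robot.state()["tcp_pos"])
```

```text
50.525 [0.44130285 0.01617178 0.22724056]
```

View pics/s39.png

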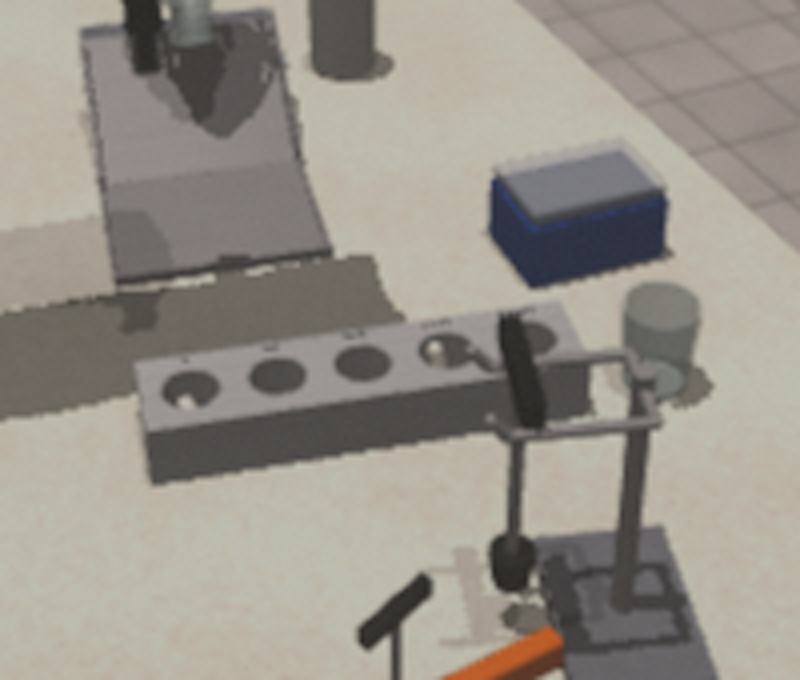

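View pics/t39.png

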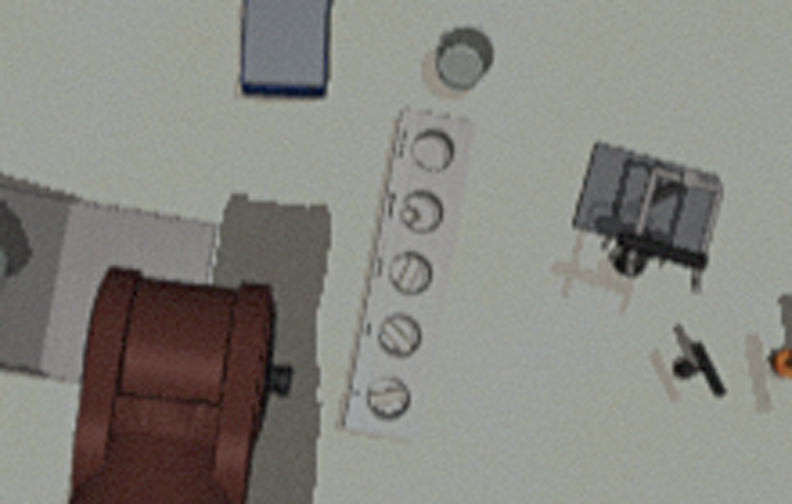

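All four wells 1–4 hold a rod, the one in well 4 standing at top crop (411,214). I move the arm clear and check once more for stray rods and at the flask and tapper.

arm_command --pt "2 3 -4 0 155" --pt "5 7 -8 0 155" --pt "8 11 -10 0 155" --pt "10 15 -10 0 155" --pt "10 20 -10 0 155" --pt "10 23 -10 0 155" --pt "10 23 -10 0 155" --pt "10 23 -10 0 155"

```text
clock: 51.52
tcp_pos: [0.394, 0.2609, 0.3262]
orientation: [0.109, 0.994, -0.0, -0.0]
ft_force: [-0.2, -0.1, 0.3]
width: 0.392
```

Run:
```python
from h import *
s=snap("side");save(s,"s40.png")
save(s,"s40f.png",(140,260,190,290),6)
t=snap("top");save(t,"t40.png");print(robot.state()["tcp_pos"],robot.state()["clock"])
c=s["color"].astype(int);W=wmap(s);m=(c.max(-1)<62)&(W[...,2]>.195)&(W[...,2]<.22)
m[:, :300]=0;m[:,330:]=0;m[:250]=0;m[295:]=0
p=W[m];print("tbar top",np.median(p,0),p.min(0),p.max(0))
```

```text
[0.39375558 0.26069572 0.326398  ] 51.625
tbar top [ 0.53436323 -0.38629586  0.21188448] [ 0.52178056 -0.41743937  0.19596964] [ 0.5530043  -0.34114502  0.21499883]
```

View pics/s40.png

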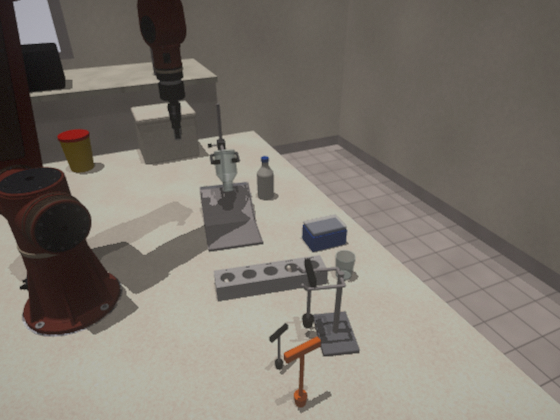

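View pics/s40f.png

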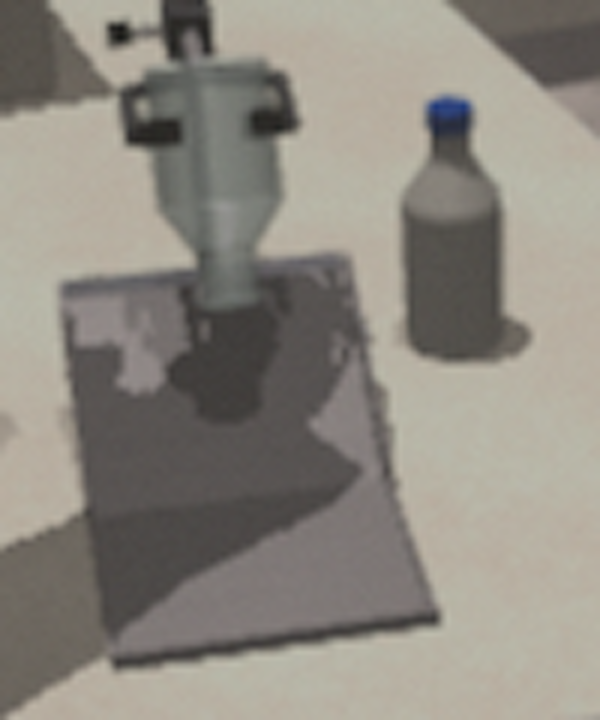

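View pics/t40.png

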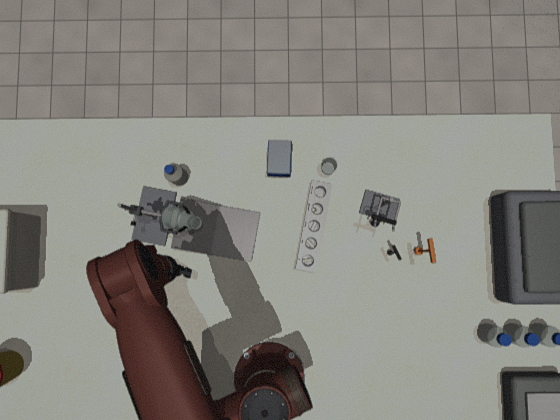

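Run:
```python
from h import *
t=snap("top");save(t,"a.png",(195,245,155,215),6.5);t0=dict(np.load("top0.npz"));save(t0,"b.png",(195,245,155,215),6.5)
s=snap("side");save(s,"c.png",(140,195,200,260),6.5);s0=dict(np.load("side0.npz"));save(s0,"d.png",(140,195,200,260),6.5)
f=lambda n:cv2.resize(cv2.imread("pics/"+n),(390,290))
cv2.imwrite("pics/cmp.png",np.vstack([np.hstack([f("a.png"),f("b.png")]),np.hstack([f("c.png"),f("d.png")])]))
```

```text
(no output)
```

View pics/cmp.png

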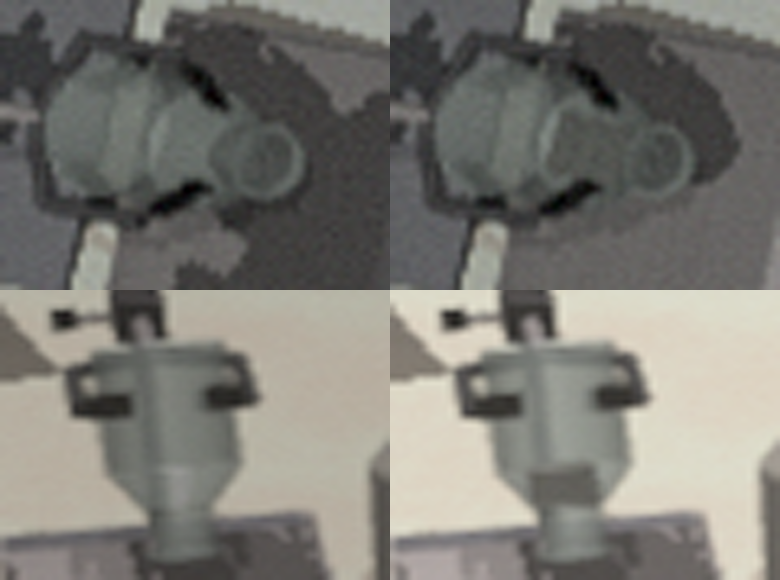

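The dark plug of rods has gone in both views, and the pan is empty. The T-bar sits level at (0.534,−0.386) with its top at z 0.212, about 7 mm from the seat. I hand in.

Run:
```python
from rig import robot
print(robot.close_job()); print(robot.state()["clock"])
```

```text
the job is handed in; nothing more can be done
None
the job is handed in; nothing more can be done
```

I freed the jammed rods by tapping the flask neck with the large black tapper and hung the tapper back on its hook. Then I put the four rods found into wells 1 to 4, in order. The job was handed in at about 52 s; no verdict was reported.

**Final checks:**
- **Rods:** In the last top view there is one rod in each of wells 1 to 4, and well 5 is empty. The rod in well 4 stands upright, about 10 mm off the well's axis by eye, inside the 19 mm limit. The pan is empty, and the dark plug seen in the flask at the start is gone in both views.
- **Tapper:** The T-bar hangs level, about 7 mm from the seat.
- **Other objects:** The wash bottle, tip box and beaker look unmoved.

**What went wrong or is less certain:**
- **Tapper slipped:** It tilted about 16° in the grip. My first attempt to hang it left the bar 7 mm too far to one side, so I gripped it again and reset it. Setting it down pressed the bar on the hook with up to 42 N at the wrist.
- **Last rod by the rim:** It lay too close to the pan's rim to grip. I rolled it inward with the shut fingertips first.
- **Light patch in the flask:** One stayed above the neck, and I read it as glare because more taps did not change it.
- **Well 2 and 3 rods:** These were confirmed from the top view only.

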